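# Load the ultrasonic cleaner

### The arm

A 7-joint arm with a two-finger parallel gripper is mounted at the origin on the work surface. World frame = base frame: x ahead of the robot, y to its left, z up, the work surface at z = 0. Lengths are in m, angles in rad, forces in N, time in s.
With the tool pointing down it reaches from about 0.4 to 0.85 m from the base axis. Payload 10.4 kg.
Tool frame: the origin (TCP) lies on the centre line of the jaws, within the pads' length; the fingertips stand 11 mm ahead of it and the grasp point (between the pads) lies 8 mm behind it (tip_reach is the distance from the TCP to the fingertips, in m); z points along the fingers, y is the line along which they close (so a half turn about z gives the same grasp; the last joint's range is limited). The gripper opens to 85 mm and grips with 20 to 120 N. Pads are 22 mm wide; open, the fingers measure 114 mm over their backs; the gripper's body (76 mm by 85 mm) begins 54 mm behind the grasp point. The pads swing forward as they close: fully open they stand 13 mm farther back than shut.
Start: joints at [1.229, 0.332, -0.065, 1.46, 0.022, 1.35, -0.088], TCP at [0.196, -0.594, 0.242] pointing down, gripper open.
Joint ranges: [-2.6, 2.6], [-0.5, 2.12], [-1.47, 1.34], [0.16, 2.42], [-1.27, 4.41], [0.06, 2.06], [-2.6, 2.6]. Speed limits (rad/s): [2.22, 2.22, 2.79, 2.79, 3.14, 3.14, 3.14].

### API

Orientations are given as a unit quaternion [x, y, z, w].
In Python, from workcell import get_obs, camera, hand_in, tip_reach gives the robot as it stands. The module is installed in compiled form; this text tells all that it offers.
- The arm moves only by the tool move_arm, never from a script. Its argument "plan" is a list of rows, each an object with "delta_pos": the shift along the tool's x, y, z in fractions of the full range, 1 being 0.75 m, a list of three; "turn": the turn, a rotation vector about the tool's x, y, z in fractions of the full range, 1 being pi rad, a list of three; "fingers": the closure, from 0 (fully open) to 1 (shut). A call has 1 to 12 rows; each row is the pose to reach, as a shift and turn from the pose commanded when the call began, along the tool's axes at that moment; what a row does not reach only later rows make up. A row lasts 1/8 s, in which the tool goes at most 62.5 mm and 10.7 degrees, less where a joint would pass 70% of its speed; a pose out of reach is approached as far as the arm can. A shift or turn number past 1, either way, is cut back to 1. A call with a gripper value outside its range is refused whole. The fingers move at their own pace and stop on an object; "force" is the grip in N (left out, the last holds). Time passes only in rows, so rows that repeat a pose let the fingers close. It gives the time, the measured TCP pose, the force, the opening and the grip force at its end, in the units of the state.
- get_obs(): the state, without advancing time (a new reading comes with each control period).
- camera(name): name is "scene" or "side" or "wrist"; returns a dict with "color" (400x640x3 uint8, red, green, blue), "range_z" (400x640 float32, m along the optical axis (not along the pixel's ray), 0 where there is no reading), "fx", "fy", "cx", "cy" (pixels), "k1" (the pictures are not rectified: a ray, as slopes to the right and down, at radius r is drawn at 1 + k1 r^2 times it, then the intrinsics apply), "R" (3x3) and "t" (3): a world point X has camera coordinates R X + t; the wrist camera has in their place "tool_from_camera" (4x4, takes a point from camera to tool coordinates, whose origin is the TCP and whose axes are the flange's). Camera axes: x right, y down, z forward; pixel columns grow to the right and rows downward; lengths in m; the calibration is good to about 2 mm. A picture is of the moment at which its call begins: read the wrist's pose just before it.
- hand_in(): hands the job in; it is judged then, once.
The state is a dict: "clock": time; "joint_pos": joint angles; "joint_velocities": joint speeds; "tau": joint torques, N m; "position": TCP position; "ee_rot": TCP orientation; "ft_force": force on the tool from outside, world axes, zero at the start; "torque": the same for the moment, N m; "grip_width": opening from 0.0 (shut) to 1.0 (fully open); "grasp_force": force on a finger pad.
Only numpy, scipy, OpenCV 4.12 (cv2) and the standard library are available. Lean on these libraries where they do the work, as an engineer would, in place of code of your own. Each camera call takes 0.05 s, during which the arm holds its last target. There are 200 camera calls.

### The job

Get the pump's valve ball ready for cleaning: take the ball out of the parts dish and set it down gently in the wire basket, without dropping it. Then swing up the basket's bail, lift the basket by it, keeping it level, and lower it gently onto the floor of the empty ultrasonic tank. Last, lift the tank's lid by its handle and set it gently on the tank, fully home; leave the dish and the parts left in it, the pump and the wrench where they are.

Things in the scene. Friction and masses are not known exactly. Their poses are not given: they have to be found in the camera images.
- ball: Bright steel valve ball: a sphere of diameter 36 mm with a flat (26 mm across) cut on top and below, so 25 mm tall, about 0.12 kg; the top flat shows a dark 18 mm bore. It stands on its lower flat on the dish's floor, 3 mm above the cart. Origin: centre of the lower flat; the widest girth is 12.5 mm above it; z up.
- basket: Open rectangular basket of steel wire standing on the cart, about 0.3 kg: outside 92 mm (its x) by 112 mm (its y) by 45 mm tall, walls and floor 3 mm thick. It has a bail (see bail) on pivots at the middle of the two short sides. Origin: centre of the underside, z up, x towards the side to which the bail leans at the start.
- bail: The basket's wire bail. Origin: on the pivot line, 40 mm above the basket's underside, over its centre; y along the pivot line, z from the pivot to the grip bar (vertical when upright). Starts leaning 1.0 to 1.2 rad towards the basket's +x, swings 1.25 rad either way; slightly stiff (0.05 N m), stays where put. Wire 5 mm thick, arms at y = -60 and +60 mm, outside the basket's short sides.
- bail_grip (a point): Centre of the bail's black grip sleeve: diameter 14 mm, 70 mm long, along the bail's y, 66 mm from the pivot line (106 mm above the basket's underside when the bail is upright).
- cleaner: White benchtop ultrasonic cleaner, fixed, with an empty steel-lined tank open at the top: outside 166 mm (x) by 184 mm (y), rim 180 mm above the cart; tank inside 137 mm (x) by 156 mm (y), 125 mm deep, floor 55 mm above the cart. The basket, long side along y and bail upright, stands wholly inside, clear of the lid. Dial panel on its +x side. Origin: centre of underside, z up.
- tank_rim (a point): Centre of the tank's mouth, at the height of the rim.
- lid: The tank's loose steel lid, about 0.32 kg, lying right way up: a sheet 160 mm (x) by 178 mm (y), 4 mm thick; under it a lip 8 mm deep, 129 mm (x) by 148 mm (y), that drops into the tank's mouth with 4 mm to spare each side till the sheet lies on the rim. Either way round fits. Origin: centre, at the lip's lower edge (on the cart at the start, 172 mm above it when home), z up.
- lid_grip (a point): Centre of the lid's black bar handle: 16 mm wide (lid's x), 104 mm long (lid's y), 14 mm tall, 41 mm above the lid's origin; free space of 22 mm between bar and sheet, feet near its ends.
- dish: Round steel parts dish, outside diameter 146 mm at the rim, 26 mm tall, inner floor 3 mm above the cart and 120 mm across. Holds the ball, seat and nut. Leave it where it is. Origin: centre of the underside.
- seat: Brass seat ring lying in the dish, diameter 38 mm, 10 mm tall. Leave it. Origin: centre of the underside.
- nut: Dark steel hex nut lying in the dish, 30 mm across flats, 16 mm tall. Leave it. Origin: centre of the underside.
- pump: Pump head on a black finned motor, standing upright on the cart's far side: diameter 100 mm, 172 mm tall with its bolts, a brass side port reaching 84 mm out along its y. Leave it. Origin: centre of the underside.
- wrench: Steel combination wrench lying on the cart's far side, 200 mm long (its x), 8 mm thick. Leave it. Origin: its middle, on the cart.
There are look-alikes about, which are no part of the job. What is shaped like the dish but yellow is not meant. Leave any blue look-alike of the ball alone.

How it is judged:
By the outcome, as a careful person would: the job done as asked, in the order asked, and still so for the second after the job is handed in, with the robot touching nothing.
It also fails if it takes over 69 s, if anything falls off the work surface, if the arm or the gripper's body presses on something with over 40 N, if the wrist force passes 120 N, or if a joint passes its speed limit or range.

## Working session

There is one attempt and no reset: what is moved stays moved. The work goes in short steps, Python scripts to look and compute and a tool call to move; the robot and the scene stay as the last step left them, time stands still between calls to the robot, and variables do not carry over. Pictures are saved under pics/ and viewed, at most 10 in all, crops included, and the job is handed in when it is done.

Besides the shell and the picture viewer there is one more tool, called after "Call:" as name(argument=value, ...), one argument or row to a line, values as JSON. move_arm: Moves the arm, as the interface text tells. Its arguments: {"type":"object","properties":{"plan":{"type":"array","items":{"type":"object","properties":{"delta_pos":{"type":"array","items":{"type":"number"}},"turn":{"type":"array","items":{"type":"number"}},"fingers":{"type":"number"}}}},"force":{"type":"number"}},"required":["plan"]}

```bash
mkdir -p pics
cat > h.py <<'E'
import numpy as np, cv2
from workcell import get_obs, camera
from scipy.spatial.transform import Rotation as Ro
def pose():
    o=get_obs(); return np.array(o['position']), Ro.from_quat(o['ee_rot']).as_matrix(), o
def snap(name):
    p,R,o=pose(); c=camera(name)
    if name=='wrist':
        T=np.array(c['tool_from_camera']); c['Rw']=R@T[:3,:3]; c['ow']=p+R@T[:3,3]
    else:
        c['Rw']=np.array(c['R']).T; c['ow']=-c['Rw']@np.array(c['t'])
    return c
def rays(c,uv):
    K=np.array([[c['fx'],0,c['cx']],[0,c['fy'],c['cy']],[0,0,1]],float)
    n=cv2.undistortPoints(np.array(uv,float).reshape(-1,1,2),K,np.array([c['k1'],0,0,0],float)).reshape(-1,2)
    return np.c_[n,np.ones(len(n))]
def onplane(c,uv,z):
    d=rays(c,uv)@c['Rw'].T; return c['ow']+d*((z-c['ow'][2])/d[:,2])[:,None]
def cloud(c):
    v,u=np.mgrid[0:400,0:640]; uv=np.c_[u.ravel(),v.ravel()]
    P=rays(c,uv)*c['range_z'].reshape(-1,1); W=c['ow']+P@c['Rw'].T
    W[c['range_z'].ravel()==0]=np.nan
    return W.reshape(400,640,3)
def save(c,f): cv2.imwrite('pics/'+f,cv2.cvtColor(c['color'],cv2.COLOR_RGB2BGR))
E
python3 - <<'E'
from h import *
import pickle
o=get_obs(); print({k:np.round(v,3) for k,v in o.items()})
import workcell; print(workcell.tip_reach)
cs={n:snap(n) for n in('scene','side','wrist')}
pickle.dump(cs,open('c0.pkl','wb'))
for n,c in cs.items(): print(n,np.round(c['ow'],3),np.round(c['Rw'],3).tolist(),c['fx'],c['k1'])
save(cs['scene'],'s0.png');save(cs['side'],'d0.png')
E
```

```text
{'clock': np.float64(0.0), 'joint_pos': array([ 1.229,  0.333, -0.065,  1.461,  0.022,  1.35 , -0.088]), 'joint_velocities': array([ 0.001,  0.   , -0.001, -0.001,  0.   , -0.002, -0.001]), 'tau': array([ 0.0000e+00, -6.2544e+01,  4.9000e-02, -3.9161e+01,  1.6000e-02,
        1.0000e-02, -0.0000e+00]), 'position': array([ 0.196, -0.593,  0.241]), 'ee_rot': array([ 0.987,  0.159, -0.   , -0.001]), 'ft_force': array([0.24 , 0.366, 0.471]), 'torque': array([0.008, 0.   , 0.053]), 'grasp_force': np.float64(0.0), 'grip_width': np.float64(1.001)}
0.011
scene [ 0.907 -0.618  1.312] [[0.818, 0.483, -0.312], [0.575, -0.684, 0.45], [0.004, -0.547, -0.837]] 472.8039731276472 -0.00517483355096353
side [ 0.121 -0.62   0.888] [[0.877, -0.339, 0.341], [-0.481, -0.627, 0.613], [0.006, -0.702, -0.713]] 426.2299844595086 0.02337964050574003
wrist [ 0.274 -0.567  0.372] [[0.313, -0.899, -0.306], [-0.95, -0.297, -0.1], [-0.001, 0.322, -0.947]] 330.1934820374198 -0.06645893412166475
```

View pics/s0.png

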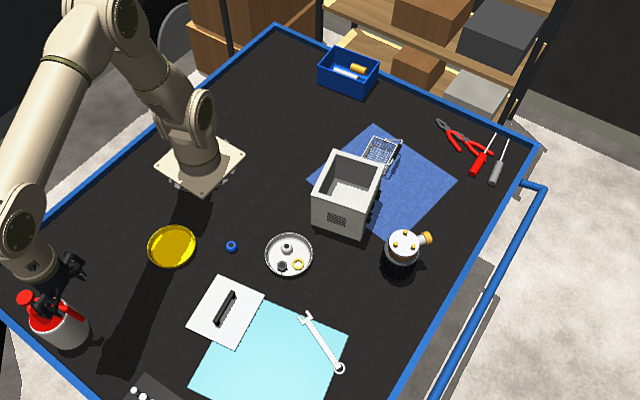

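View pics/d0.png

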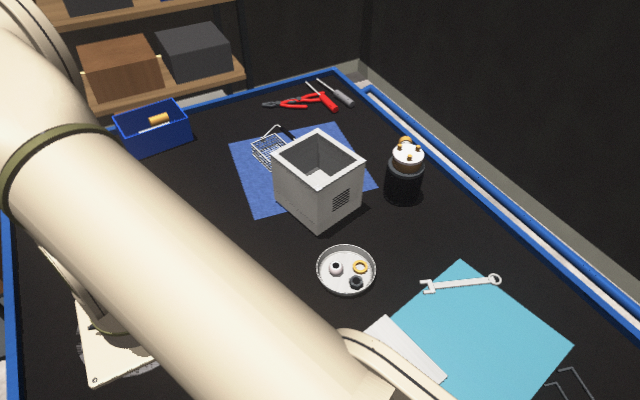

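Scene view: the steel dish is at (289,254), with the ball at (286,247), the dark nut at (282,266) and the brass seat at (298,264). The yellow dish is at (172,246) and the blue ball look-alike at (231,246). The cleaner is at (345,190), the basket behind it at (381,152), the lid at (226,310). Things that could be taken for the ball are the blue ball (231,246), nut (282,266) and seat (298,264). I choose (286,247): bright steel with a dark bore, in the steel dish.

Run:
```python
from h import *
import pickle
cs=pickle.load(open('c0.pkl','rb'))
s,d=cs['scene'],cs['side']
P=lambda n,c,uv,z: print(n,np.round(onplane(c,uv,z),3).tolist())
P('ball',s,[[286,247]],.028);P('ballside',d,[[336,266]],.028)
P('nut,seat',s,[[282,266],[298,264]],.016);P('dish',s,[[289,254]],.013)
P('lidgrip',s,[[225,308]],.045);P('basket',s,[[381,150]],.045)
W=cloud(s);V=cloud(d)
# cleaner rim from depth
for X in(W,V):
    m=(abs(X[...,2]-.18)<.006); m[:, :250]=0; n,l,st,ce=cv2.connectedComponentsWithStats(m.astype('u1'))
    i=1+st[1:,4].argmax(); q=X[l==i][:,:2]; r=cv2.minAreaRect(q.astype('f4')*1000); print('rim',st[i],np.round(r[0]),np.round(r[1]),r[2],X[l==i][:,2].mean())
# lid sheet
hsv=cv2.cvtColor(s['color'],cv2.COLOR_RGB2HSV)
m=((hsv[...,2]>170)&(hsv[...,1]<40)).astype('u1'); m[:270]=0;m[:,:180]=0;m[:,280:]=0
cn=max(cv2.findContours(m,0,2)[0],key=cv2.contourArea)
q=onplane(s,cn.reshape(-1,2),.012);r=cv2.minAreaRect(q[:,:2].astype('f4')*1000);print('lid',r, cv2.boxPoints(r))
m=((hsv[...,2]<70)).astype('u1'); m[:283]=0;m[330:]=0;m[:,:208]=0;m[:,242:]=0
cn=max(cv2.findContours(m,0,2)[0],key=cv2.contourArea);q=onplane(s,cn.reshape(-1,2),.045);print('lidgrip',cv2.minAreaRect(q[:,:2].astype('f4')*1000))
b=s['color'][90:280,220:420]; d2=d['color'][110:300,230:430]
im=np.hstack([cv2.resize(b,None,fx=2,fy=2),cv2.resize(d2,None,fx=2,fy=2)])
cv2.imwrite('pics/crop1.png',im[...,::-1])
```

```text
ball [[0.458, -0.107, 0.028]]
ballside [[0.454, -0.11, 0.028]]
nut,seat [[0.483, -0.161, 0.016], [0.518, -0.128, 0.016]]
dish [[0.475, -0.116, 0.013]]
lidgrip [[0.44, -0.366, 0.045]]
basket [[0.507, 0.377, 0.045]]
rim [ 310  149   75   65 1092] [526. 118.] [169. 192.] 12.881190299987793 0.1794795680333565
rim [ 270  128   97   64 1265] [525. 116.] [171. 192.] 13.133319854736328 0.17814814973856224
lid ((432.0325927734375, -364.0819091796875), (159.663330078125, 178.45877075195312), 10.342388153076172) [[ 337.47864 -290.63446]
 [ 369.51733 -466.19373]
 [ 526.58655 -437.52936]
 [ 494.54785 -261.9701 ]]
lidgrip ((437.52783203125, -365.65362548828125), (20.873886108398438, 105.96498107910156), 10.545089721679688)
```

View pics/crop1.png

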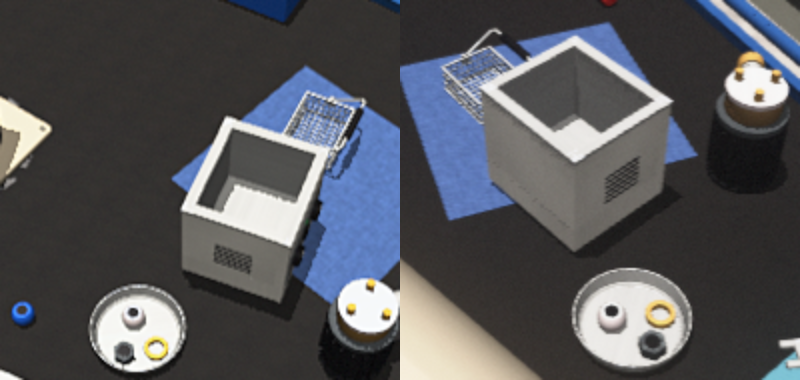

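Crop: the ball shows as a bright sphere with a dark bore at crop (133,316) in the left view and (612,316) in the right, well apart from the nut, seat and blue ball. The basket's bail leans towards roughly +x. I'm moving above the ball now.

```bash
cat >> h.py <<'E'
def go(target,yaw=None):
    """print tool-frame delta_pos and turn to reach TCP target (world) with tool y at yaw (deg), tool z down"""
    p,R,o=pose(); d=R.T@(np.array(target)-p)
    cur=np.degrees(np.arctan2(R[1,1],R[0,1])); yaw=cur if yaw is None else yaw
    y=np.radians(yaw); Rt=np.array([[-np.sin(y),np.cos(y),0],[np.cos(y),np.sin(y),0],[0,0,-1]]).T
    Rt=np.c_[[np.sin(-y)*1.,np.cos(y),0],[np.cos(y),np.sin(y),0],[0,0,-1]]
    r=Ro.from_matrix(R.T@Rt).as_rotvec()
    print('t',o['clock'],'pos',np.round(p,4),'yaw',round(cur,1),'DELTA',np.round(d,4).tolist(),'TURN',np.round(r,3).tolist())
E
python3 -c "
from h import *
go([.440,-.115,.2],48)"
```

```text
t 0.15 pos [ 0.1958 -0.5933  0.2417] yaw -71.7 DELTA [0.3818, -0.3776, 0.0421] TURN [-0.001, -0.001, -2.09]
```

Careful with the scale: shifts go in shares of 0.75 m and turns go in shares of pi rad. That gives: 0.382 m is 0.5093, -0.378 m is -0.504, -2.09 rad is -0.6653.

Call:
move_arm(
  plan=[
    {"delta_pos": [0.5093, -0.504, 0.056], "turn": [0, 0, -0.6653], "fingers": 0.35},
    {"delta_pos": [0.5093, -0.504, 0.056], "turn": [0, 0, -0.6653], "fingers": 0.35},
    {"delta_pos": [0.5093, -0.504, 0.056], "turn": [0, 0, -0.6653], "fingers": 0.35},
    {"delta_pos": [0.5093, -0.504, 0.056], "turn": [0, 0, -0.6653], "fingers": 0.35},
    {"delta_pos": [0.5093, -0.504, 0.056], "turn": [0, 0, -0.6653], "fingers": 0.35},
    {"delta_pos": [0.5093, -0.504, 0.056], "turn": [0, 0, -0.6653], "fingers": 0.35},
    {"delta_pos": [0.5093, -0.504, 0.056], "turn": [0, 0, -0.6653], "fingers": 0.35},
    {"delta_pos": [0.5093, -0.504, 0.056], "turn": [0, 0, -0.6653], "fingers": 0.35},
    {"delta_pos": [0.5093, -0.504, 0.056], "turn": [0, 0, -0.6653], "fingers": 0.35},
    {"delta_pos": [0.5093, -0.504, 0.056], "turn": [0, 0, -0.6653], "fingers": 0.35},
    {"delta_pos": [0.5093, -0.504, 0.056], "turn": [0, 0, -0.6653], "fingers": 0.35},
    {"delta_pos": [0.5093, -0.504, 0.056], "turn": [0, 0, -0.6653], "fingers": 0.35},
  ],
)

```text
clock: 1.65
position: [0.44, -0.1148, 0.2001]
ee_rot: [0.358, 0.934, -0.0, -0.0]
ft_force: [0.0, 0.5, -0.7]
grip_width: 0.649
grasp_force: 0.0
```

Run:
```python
from h import *
import pickle
c=snap('wrist'); pickle.dump(c,open('c1.pkl','wb')); save(c,'w1.png'); go([.457,-.108,.1],48); print(get_obs()['grip_width'])
```

```text
t 1.7 pos [ 0.4401 -0.1149  0.2002] yaw 48.0 DELTA [-0.008, 0.0165, 0.1002] TURN [-0.0, -0.0, -0.001]
0.6507465604051267
```

View pics/w1.png

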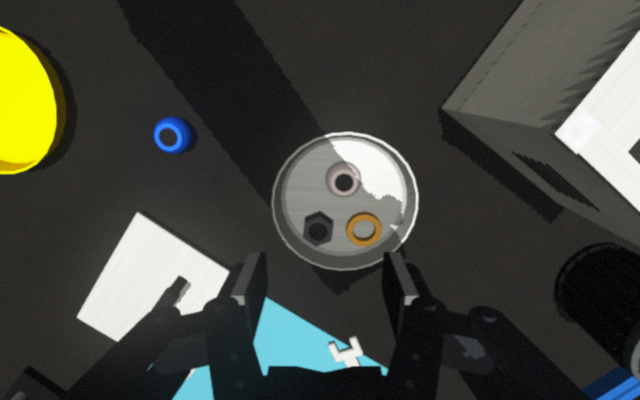

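The wrist view has the ball's bore at (343,182), the nut at (318,229) and the seat at (364,229). The jaws close across the image, and they are clear of both.

Run:
```python
from h import *
import pickle
c=pickle.load(open('c1.pkl','rb'))
g=cv2.cvtColor(c['color'],cv2.COLOR_RGB2GRAY); m=(g<60).astype('u1'); sub=np.zeros_like(m); sub[165:199,326:362]=m[165:199,326:362]
n,l,st,ce=cv2.connectedComponentsWithStats(sub); i=1+st[1:,4].argmax(); print(st[i],ce[i])
b=onplane(c,[ce[i]],.027)[0]; print('ball',b)
e=onplane(c,[[343,132],[345,271],[272,203],[418,200]],.026); print('dish',e.round(3).tolist())
go([b[0],b[1],.1],48); go([b[0],b[1],.016],48)
```

```text
[336 175  16  16 205] [343.52195122 182.28780488]
ball [ 0.45542724 -0.10434075  0.027     ]
dish [[0.419, -0.073, 0.026], [0.531, -0.167, 0.026], [0.425, -0.171, 0.026], [0.518, -0.062, 0.026]]
t 1.7 pos [ 0.4401 -0.1149  0.2002] yaw 48.0 DELTA [-0.0043, 0.0181, 0.1002] TURN [-0.0, -0.0, -0.001]
t 1.7 pos [ 0.4401 -0.1149  0.2002] yaw 48.0 DELTA [-0.0043, 0.0181, 0.1842] TURN [-0.0, -0.0, -0.001]
```

Converted, 0.186 m is 0.248, 0.18 m is 0.24.

Call:
move_arm(
  plan=[
    {"delta_pos": [-0.0053, 0.024, 0.08], "turn": [0, 0, 0], "fingers": 0.35},
    {"delta_pos": [-0.0053, 0.024, 0.16], "turn": [0, 0, 0], "fingers": 0.35},
    {"delta_pos": [-0.0053, 0.024, 0.2], "turn": [0, 0, 0], "fingers": 0.35},
    {"delta_pos": [-0.0053, 0.024, 0.2267], "turn": [0, 0, 0], "fingers": 0.35},
    {"delta_pos": [-0.0053, 0.024, 0.24], "turn": [0, 0, 0], "fingers": 0.35},
    {"delta_pos": [-0.0053, 0.024, 0.248], "turn": [0, 0, 0], "fingers": 0.35},
    {"delta_pos": [-0.0053, 0.024, 0.248], "turn": [0, 0, 0], "fingers": 0.35},
  ],
  force=30,
)

```text
clock: 2.58
position: [0.4554, -0.1043, 0.0146]
ee_rot: [0.359, 0.933, -0.0, 0.0]
ft_force: [-0.0, -0.2, -0.6]
grip_width: 0.648
grasp_force: 0.0
```

Run:
```python
from h import *
c=snap('wrist'); save(c,'w2.png'); go([.4555,-.1045,.016],48); print(get_obs()['ft_force'])
```

```text
t 2.625 pos [ 0.4556 -0.1043  0.0148] yaw 48.0 DELTA [-0.0001, -0.0003, -0.0012] TURN [0.0, 0.001, -0.0]
[-0.44360933 -0.1840366   0.26876866]
```

View pics/w2.png

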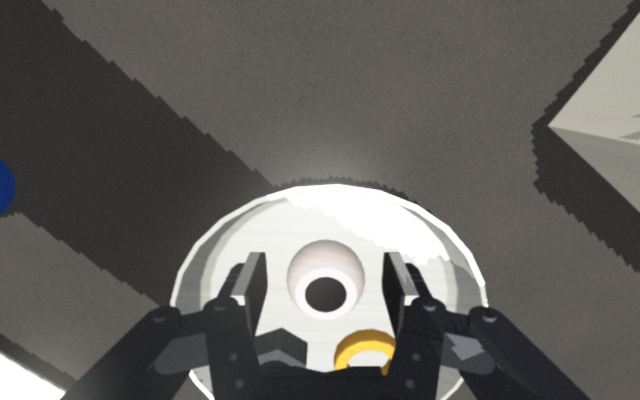

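The ball sits midway between the jaws, with its bore at (326,294). I'll check the fore-aft alignment in numbers.

Run:
```python
from h import *
c=snap('wrist'); b=onplane(c,[[326,294]],.028)[0]; print(b); go([b[0],b[1],.012],48)
```

```text
[ 0.45541016 -0.10362196  0.028     ]
t 2.675 pos [ 0.4557 -0.1043  0.015 ] yaw 48.0 DELTA [0.0007, 0.0004, 0.003] TURN [0.0, 0.001, -0.0]
```

Call:
move_arm(
  plan=[
    {"delta_pos": [0, 0, 0], "turn": [0, 0, 0], "fingers": 0.6},
    {"delta_pos": [0, 0, 0], "turn": [0, 0, 0], "fingers": 0.75},
    {"delta_pos": [0, 0, 0], "turn": [0, 0, 0], "fingers": 0.8},
    {"delta_pos": [0, 0, 0], "turn": [0, 0, 0], "fingers": 0.8},
    {"delta_pos": [0, 0, 0], "turn": [0, 0, 0], "fingers": 0.8},
  ],
  force=40,
)

```text
clock: 3.3
position: [0.4557, -0.1043, 0.0151]
ee_rot: [0.358, 0.934, -0.0, 0.001]
ft_force: [-2.9, 0.7, 7.2]
grip_width: 0.392
grasp_force: 39.1
```

Run:
```python
from h import *
c=snap('wrist'); cv2.imwrite('pics/w3.png',cv2.resize(c['color'][200:400,180:480],None,fx=2,fy=2)[...,::-1]); o=get_obs(); print(o['ft_force'],o['grip_width'],o['position'],o['tau'])
```

```text
[-2.15185911  0.00835596  7.24745057] 0.39220541059331043 [ 0.45566896 -0.10427706  0.01513544] [-4.68682323e-02 -4.32040036e+01 -5.19829229e+00 -2.75939101e+01
  1.58523191e-01 -7.73585178e-01 -6.89106688e-03]
```

View pics/w3.png

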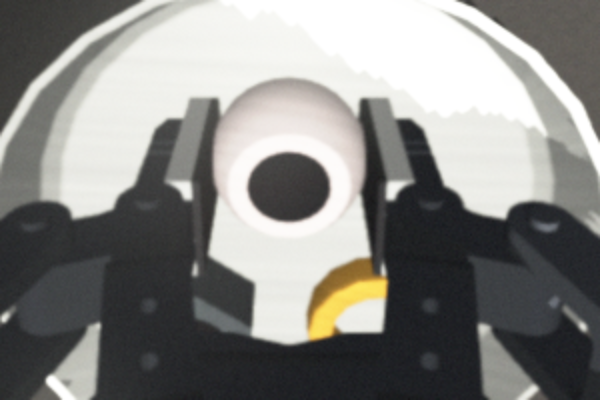

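Both pads bear on the ball's sides at crop (215,150) and (365,150). I'll check the tip height from depth before lifting.

Run:
```python
from h import *
import workcell
c=snap('wrist'); W=cloud(c)
for r in (252,262,275,285,290,300):
    print(r,[(u,np.round(W[r,u]*1000).tolist()) for u in (272,276,280,284,372,380)])
print(workcell.tip_reach)
print('ballgirth',W[255:290:5,325].round(4).tolist())
```

```text
252 [(272, [434.0, -119.0, 2.0]), (276, [432.0, -113.0, 11.0]), (280, [433.0, -112.0, 12.0]), (284, [435.0, -111.0, 11.0]), (372, [462.0, -81.0, 11.0]), (380, [469.0, -80.0, 2.0])]
262 [(272, [432.0, -114.0, 21.0]), (276, [433.0, -112.0, 21.0]), (280, [434.0, -111.0, 21.0]), (284, [435.0, -110.0, 20.0]), (372, [461.0, -82.0, 20.0]), (380, [467.0, -81.0, 14.0])]
275 [(272, [433.0, -112.0, 31.0]), (276, [434.0, -112.0, 30.0]), (280, [435.0, -110.0, 31.0]), (284, [438.0, -111.0, 27.0]), (372, [460.0, -83.0, 31.0]), (380, [462.0, -80.0, 31.0])]
285 [(272, [434.0, -112.0, 37.0]), (276, [435.0, -111.0, 38.0]), (280, [436.0, -109.0, 38.0]), (284, [440.0, -114.0, 28.0]), (372, [459.0, -83.0, 38.0]), (380, [461.0, -81.0, 38.0])]
290 [(272, [434.0, -111.0, 42.0]), (276, [435.0, -110.0, 41.0]), (280, [436.0, -110.0, 40.0]), (284, [442.0, -115.0, 29.0]), (372, [460.0, -84.0, 40.0]), (380, [461.0, -81.0, 42.0])]
300 [(272, [437.0, -114.0, 42.0]), (276, [438.0, -113.0, 42.0]), (280, [439.0, -112.0, 41.0]), (284, [445.0, -117.0, 31.0]), (372, [462.0, -86.0, 42.0]), (380, [459.0, -82.0, 49.0])]
0.011
ballgirth [[0.4436, -0.0935, 0.0229], [0.4446, -0.0944, 0.0248], [0.4458, -0.0955, 0.0261], [0.4471, -0.0967, 0.0271], [0.4489, -0.0983, 0.0271], [0.4506, -0.0998, 0.0273], [0.4522, -0.1012, 0.0277]]
```

Converted, 0.004 m is 0.0053, 0.003 m is 0.004.

Call:
move_arm(
  plan=[
    {"delta_pos": [0, 0, 0], "turn": [0, 0, 0], "fingers": 0.45},
    {"delta_pos": [0, 0, 0], "turn": [0, 0, 0], "fingers": 0.45},
    {"delta_pos": [0, 0, 0.004], "turn": [0, 0, 0], "fingers": 0.5},
    {"delta_pos": [0, 0, 0.0053], "turn": [0, 0, 0], "fingers": 0.6},
    {"delta_pos": [0, 0, 0.0053], "turn": [0, 0, 0], "fingers": 0.75},
    {"delta_pos": [0, 0, 0.0053], "turn": [0, 0, 0], "fingers": 0.8},
    {"delta_pos": [0, 0, 0.0053], "turn": [0, 0, 0], "fingers": 0.8},
  ],
)

```text
clock: 4.28
position: [0.4578, -0.1039, 0.0132]
ee_rot: [0.358, 0.934, 0.0, 0.002]
ft_force: [-8.2, 3.9, 40.5]
grip_width: 0.396
grasp_force: 50.2
```

Converted, -0.01 m is -0.0133, -0.004 m is -0.0053.

Call:
move_arm(
  plan=[
    {"delta_pos": [0, 0, -0.0013], "turn": [0, 0, 0], "fingers": 0.8},
    {"delta_pos": [0, 0, -0.0053], "turn": [0, 0, 0], "fingers": 0.8},
    {"delta_pos": [0, 0, -0.0133], "turn": [0, 0, 0], "fingers": 0.8},
    {"delta_pos": [0, 0, -0.0133], "turn": [0, 0, 0], "fingers": 0.8},
  ],
)

```text
clock: 4.78
position: [0.4552, -0.1043, 0.0204]
ee_rot: [0.358, 0.934, -0.0, 0.0]
ft_force: [0.8, -0.0, -1.0]
grip_width: 0.391
grasp_force: 39.8
```

The ball is held: the wrist reads about −1 N, its weight. Now up and across to look at the basket.

```bash
python3 -c "
from h import *
go([.47,.33,.30],100)"
```

```text
t 4.775 pos [ 0.4552 -0.1043  0.0204] yaw 48.0 DELTA [0.2795, 0.3326, -0.2796] TURN [-0.0, 0.0, -0.908]
```

Converted, 0.298 m is 0.3973, -0.28 m is -0.3733, -0.27 rad is -0.0859.

Call:
move_arm(
  plan=[
    {"delta_pos": [0, 0, -0.04], "turn": [0, 0, 0], "fingers": 0.8},
    {"delta_pos": [0, 0, -0.1067], "turn": [0, 0, 0], "fingers": 0.8},
    {"delta_pos": [0, 0, -0.1867], "turn": [0, 0, 0], "fingers": 0.8},
    {"delta_pos": [0, 0, -0.2667], "turn": [0, 0, 0], "fingers": 0.8},
    {"delta_pos": [0, 0, -0.3333], "turn": [0, 0, 0], "fingers": 0.8},
    {"delta_pos": [0.0267, 0.0333, -0.3733], "turn": [0, 0, -0.0318], "fingers": 0.8},
    {"delta_pos": [0.08, 0.0947, -0.3733], "turn": [0, 0, -0.0859], "fingers": 0.8},
    {"delta_pos": [0.1333, 0.1587, -0.3733], "turn": [0, 0, -0.1432], "fingers": 0.8},
    {"delta_pos": [0.1867, 0.2227, -0.3733], "turn": [0, 0, -0.2005], "fingers": 0.8},
    {"delta_pos": [0.24, 0.2853, -0.3733], "turn": [0, 0, -0.2546], "fingers": 0.8},
    {"delta_pos": [0.2933, 0.3493, -0.3733], "turn": [0, 0, -0.2897], "fingers": 0.8},
    {"delta_pos": [0.3333, 0.3973, -0.3733], "turn": [0, 0, -0.2897], "fingers": 0.8},
  ],
)

```text
clock: 6.28
position: [0.4682, 0.2869, 0.3]
ee_rot: [-0.09, 0.996, 0.0, -0.0]
ft_force: [1.3, -0.1, -1.2]
grip_width: 0.393
grasp_force: 40.1
```

Converted, -0.03 m is -0.04, 0.018 m is 0.024.

Call:
move_arm(
  plan=[
    {"delta_pos": [-0.04, 0.024, 0], "turn": [0, 0, 0], "fingers": 0.8},
    {"delta_pos": [-0.04, 0.024, 0], "turn": [0, 0, 0], "fingers": 0.8},
  ],
)

```text
clock: 6.52
position: [0.4954, 0.3089, 0.2987]
ee_rot: [-0.089, 0.996, 0.001, -0.001]
ft_force: [1.1, -1.3, -1.3]
grip_width: 0.393
grasp_force: 40.2
```

Run:
```python
from h import *
import pickle
c=snap('wrist'); pickle.dump(c,open('c4.pkl','wb')); save(c,'w4.png'); go([.507,.37,.2]); print(get_obs()['grasp_force'],get_obs()['joint_pos'])
```

```text
t 6.575 pos [0.495  0.3081 0.2991] yaw 100.2 DELTA [-0.0231, 0.0587, 0.0991] TURN [0.001, -0.002, 0.0]
40.20161468535662 [ 0.14432894  0.37170515 -1.00605143  1.44606864  0.31077068  1.49515943
  0.89511561]
```

View pics/w4.png

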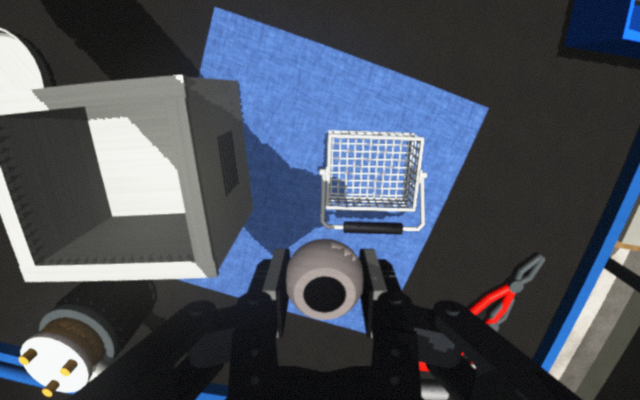

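The wrist view shows the basket: rim corners near (330,132), (422,134), (417,211), (328,211), and pivots at (323,173) and (425,175). The black grip runs from (344,228) to (402,229), so the bail leans down the image, towards world +x. The ball is seated in the jaws.

Run:
```python
from h import *
import pickle
c=pickle.load(open('c4.pkl','rb'))
pv=onplane(c,[[323,173],[425,175]],.04); print('piv',pv.round(4).tolist(),'len',np.linalg.norm(pv[0]-pv[1]))
h=cv2.cvtColor(c['color'],cv2.COLOR_RGB2HSV); m=(h[...,2]<70).astype('u1'); s=np.zeros_like(m); s[219:238,336:412]=m[219:238,336:412]
cn=max(cv2.findContours(s,0,2)[0],key=cv2.contourArea); print(cv2.minAreaRect(cn))
for z in(.066,.07,.074):
    q=onplane(c,cn.reshape(-1,2),z); print('grip',z,cv2.minAreaRect(q[:,:2].astype('f4')*1000))
m=((h[...,1]<60)&(h[...,2]>110)).astype('u1'); s=np.zeros_like(m); s[125:213,322:430]=m[125:213,322:430]
p=cv2.findNonZero(s); 
q=onplane(c,[[330,132],[422,135],[417,210],[328,210]],.045); print('rim',q.round(4).tolist(),q.mean(0), [np.linalg.norm(q[i]-q[i-1]).round(4) for i in range(4)])
W=cloud(c); print('grip z',np.nanmedian(W[225:231,355:395,2]), 'mesh z',np.nanpercentile(W[140:200,340:410,2],[5,50,95]))
p=pv.mean(0); d=pv[1]-pv[0]; print('centre',p,'yaxis',np.degrees(np.arctan2(d[1],d[0])))
```

```text
piv [[0.5119, 0.3108, 0.04], [0.4921, 0.4342, 0.04]] len 0.12499455377754425
((372.5181579589844, 227.34776306152344), (57.20016098022461, 10.051678657531738), 1.5911403894424438)
grip 0.066 ((560.9400634765625, 380.3328857421875), (13.116992950439453, 69.58484649658203), 8.305482864379883)
grip 0.07 ((559.3203735351562, 379.3841552734375), (12.9727783203125, 68.81934356689453), 8.305588722229004)
grip 0.074 ((557.700927734375, 378.43548583984375), (12.828448295593262, 68.05390167236328), 8.3055419921875)
rim [[0.4612, 0.3099, 0.045], [0.4452, 0.416, 0.045], [0.5366, 0.4348, 0.045], [0.5562, 0.3251, 0.045]] [0.49980894 0.37144169 0.045     ] [np.float64(0.0962), np.float64(0.1073), np.float64(0.0934), np.float64(0.1115)]
grip z 0.07572084076339952 mesh z [-0.00128477  0.00046985  0.00262416]
centre [0.50201414 0.37249681 0.04      ] yaxis 99.12713124533859
```

```bash
python3 -c "
from h import *
go([.489,.370,.08],98.8);go([.489,.370,.018],98.8)"
```

```text
t 6.575 pos [0.495  0.3081 0.2991] yaw 100.2 DELTA [-0.0056, 0.0618, 0.2192] TURN [0.001, -0.002, 0.025]
t 6.575 pos [0.495  0.3081 0.2991] yaw 100.2 DELTA [-0.0058, 0.0617, 0.2812] TURN [0.001, -0.002, 0.025]
```

Converted, 0.22 m is 0.2933, 0.2 m is 0.2667, 0.025 rad is 0.008.

Call:
move_arm(
  plan=[
    {"delta_pos": [-0.004, 0.04, 0], "turn": [0, 0, 0.0032], "fingers": 0.8},
    {"delta_pos": [-0.008, 0.0827, 0.0267], "turn": [0, 0, 0.008], "fingers": 0.8},
    {"delta_pos": [-0.008, 0.0827, 0.0933], "turn": [0, 0, 0.008], "fingers": 0.8},
    {"delta_pos": [-0.008, 0.0827, 0.16], "turn": [0, 0, 0.008], "fingers": 0.8},
    {"delta_pos": [-0.008, 0.0827, 0.2267], "turn": [0, 0, 0.008], "fingers": 0.8},
    {"delta_pos": [-0.008, 0.0827, 0.2667], "turn": [0, 0, 0.008], "fingers": 0.8},
    {"delta_pos": [-0.008, 0.0827, 0.2933], "turn": [0, 0, 0.008], "fingers": 0.8},
    {"delta_pos": [-0.008, 0.0827, 0.2933], "turn": [0, 0, 0.008], "fingers": 0.8},
  ],
)

```text
clock: 7.58
position: [0.4898, 0.3688, 0.0797]
ee_rot: [-0.076, 0.997, -0.001, -0.001]
ft_force: [0.6, -0.1, -0.4]
grip_width: 0.392
grasp_force: 40.2
```

Run:
```python
from h import *
c=snap('wrist'); save(c,'w5.png');go([.489,.370,.018],98.8);print(get_obs()['ft_force'])
```

```text
t 7.625 pos [0.4903 0.3695 0.0809] yaw 98.7 DELTA [0.0012, 0.0006, 0.0629] TURN [0.0, 0.0, -0.002]
[-0.38826658  1.4889756  -0.49934305]
```

View pics/w5.png

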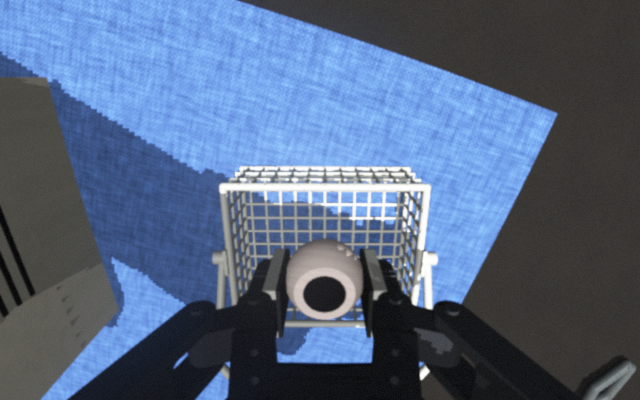

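The ball (325,280) is centred between the basket's side rails (222 and 430). Lowering.

Converted, 0.063 m is 0.084, 0.062 m is 0.0827.

Call:
move_arm(
  plan=[
    {"delta_pos": [0.0013, 0, 0.0267], "turn": [0, 0, 0], "fingers": 0.8},
    {"delta_pos": [0.0013, 0, 0.0533], "turn": [0, 0, 0], "fingers": 0.8},
    {"delta_pos": [0.0013, 0, 0.0733], "turn": [0, 0, 0], "fingers": 0.8},
    {"delta_pos": [0.0013, 0, 0.0827], "turn": [0, 0, 0], "fingers": 0.8},
    {"delta_pos": [0.0013, 0, 0.084], "turn": [0, 0, 0], "fingers": 0.8},
    {"delta_pos": [0.0013, 0, 0.084], "turn": [0, 0, 0], "fingers": 0.8},
  ],
)

```text
clock: 8.38
position: [0.4893, 0.3699, 0.0177]
ee_rot: [-0.076, 0.997, 0.0, 0.0]
ft_force: [0.5, -0.2, -0.5]
grip_width: 0.388
grasp_force: 40.2
```

Call:
move_arm(
  plan=[
    {"delta_pos": [0, 0, 0.0013], "turn": [0, 0, 0], "fingers": 0.8},
    {"delta_pos": [0, 0, 0.0027], "turn": [0, 0, 0], "fingers": 0.8},
    {"delta_pos": [0, 0, 0.0027], "turn": [0, 0, 0], "fingers": 0.8},
  ],
)

```text
clock: 8.75
position: [0.4891, 0.3695, 0.0153]
ee_rot: [-0.076, 0.997, -0.0, 0.0]
ft_force: [-0.3, 0.7, 0.3]
grip_width: 0.391
grasp_force: 40.2
```

Converted, 0.001 m is 0.0013, 0.0005 m is 0.0007.

Call:
move_arm(
  plan=[
    {"delta_pos": [0, 0, 0.0007], "turn": [0, 0, 0], "fingers": 0.8},
    {"delta_pos": [0, 0, 0.0013], "turn": [0, 0, 0], "fingers": 0.8},
    {"delta_pos": [0, 0, 0.0013], "turn": [0, 0, 0], "fingers": 0.8},
  ],
)

```text
clock: 9.12
position: [0.4891, 0.3695, 0.0142]
ee_rot: [-0.076, 0.997, -0.0, 0.0]
ft_force: [-0.5, 0.4, -1.8]
grip_width: 0.39
grasp_force: 40.2
```

Call:
move_arm(
  plan=[
    {"delta_pos": [0, 0, 0.0007], "turn": [0, 0, 0], "fingers": 0.8},
    {"delta_pos": [0, 0, 0.0013], "turn": [0, 0, 0], "fingers": 0.8},
    {"delta_pos": [0, 0, 0.0013], "turn": [0, 0, 0], "fingers": 0.8},
  ],
)

```text
clock: 9.5
position: [0.4891, 0.3696, 0.0136]
ee_rot: [-0.076, 0.997, -0.0, 0.0]
ft_force: [-1.2, -1.2, 3.9]
grip_width: 0.389
grasp_force: 42.8
```

Touchdown at 3.9 N. Releasing gently and rising.

Converted, -0.16 m is -0.2133, -0.13 m is -0.1733, -0.02 rad is -0.0064.

Call:
move_arm(
  plan=[
    {"delta_pos": [0, 0, 0], "turn": [0, 0, 0], "fingers": 0.5},
    {"delta_pos": [0, 0, 0], "turn": [0, 0, 0], "fingers": 0.43},
    {"delta_pos": [0, 0, 0], "turn": [0, 0, 0], "fingers": 0.43},
    {"delta_pos": [0, 0, -0.0133], "turn": [0, 0, 0], "fingers": 0.43},
    {"delta_pos": [0, 0, -0.04], "turn": [0, 0, 0], "fingers": 0.43},
    {"delta_pos": [0, 0, -0.0933], "turn": [0, 0, 0], "fingers": 0.43},
    {"delta_pos": [0, 0, -0.1733], "turn": [0, 0, 0], "fingers": 0.3},
    {"delta_pos": [0, 0, -0.2133], "turn": [0, 0, -0.0064], "fingers": 0.3},
    {"delta_pos": [0, 0, -0.2133], "turn": [0, 0, 0], "fingers": 0.3},
  ],
)

```text
clock: 10.62
position: [0.4899, 0.3709, 0.1775]
ee_rot: [-0.076, 0.997, 0.001, 0.003]
ft_force: [-0.4, -0.2, -1.5]
grip_width: 0.696
grasp_force: 0.0
```

Run:
```python
from h import *
import pickle
c=snap('wrist'); pickle.dump(c,open('c6.pkl','wb')); save(c,'w6.png');go([.58,.38,.17],8.7)
W=cloud(c)
print(get_obs()['joint_pos'])
```

```text
t 10.675 pos [0.4894 0.37   0.1754] yaw 98.6 DELTA [-0.091, -0.0037, 0.0056] TURN [0.003, 0.001, 1.569]
[-0.01195874  0.52172502 -0.95303523  1.54414286  0.4365447   1.29961029
  0.70167572]
```

View pics/w6.png

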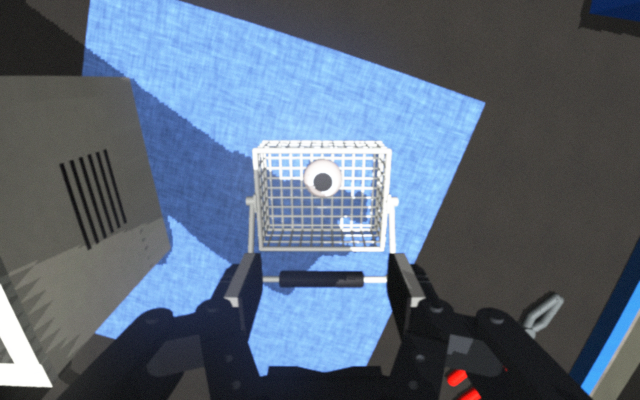

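The ball stands upright in the basket at (321,178). The black sleeve runs from (279,278) to (364,278). I'll refine the sleeve's pose, then cage it with the jaws and swing it up.

Run:
```python
from h import *
import pickle
c=pickle.load(open('c6.pkl','rb'))
pv=onplane(c,[[250,202],[392,202]],.04);p=pv.mean(0);d=pv[1]-pv[0];a=np.arctan2(d[1],d[0]);print('piv c',p,'y',np.degrees(a),np.linalg.norm(d))
h=cv2.cvtColor(c['color'],cv2.COLOR_RGB2HSV); m=(h[...,2]<60).astype('u1'); s=np.zeros_like(m); s[268:290,270:372]=m[268:290,270:372]
cn=max(cv2.findContours(s,0,2)[0],key=cv2.contourArea)
ex=np.array([np.sin(a),-np.cos(a)])
for z in (.066,.07,.074,.078):
    r=cv2.minAreaRect(onplane(c,cn.reshape(-1,2),z)[:,:2].astype('f4')*1000); g=np.array(r[0])/1000; print(z,r,'lean x',ex@(g-p[:2]), 'expect', np.sqrt(.066**2-(z-.04)**2))
print('rng',np.nanmedian(cloud(c)[276:282,290:355],axis=(0,1)))
print('ball',onplane(c,[[322,182]],.028))
go([.56,.38,.13],8.7)
```

```text
piv c [0.50254283 0.37034746 0.04      ] y 98.63134684118586 0.12279015343892899
0.066 ((561.668212890625, 379.3951110839844), (12.8861083984375, 67.78555297851562), 8.570989608764648) lean x 0.059813592392389085 expect 0.06066300355241241
0.07 ((559.1055908203125, 379.0397644042969), (12.672955513000488, 66.6641616821289), 8.571511268615723) lean x 0.057226664393544624 expect 0.058787753826796275
0.074 ((556.5429077148438, 378.6842956542969), (12.459826469421387, 65.54277801513672), 8.571033477783203) lean x 0.054639657730944445 expect 0.05656854249492381
0.078 ((553.980224609375, 378.32891845703125), (12.246561050415039, 64.42137908935547), 8.570868492126465) lean x 0.052052664808237725 expect 0.053962950252928174
rng [0.55555947 0.3792088  0.07522858]
ball [[0.48814187 0.36899942 0.028     ]]
t 10.675 pos [0.4894 0.37   0.1754] yaw 98.6 DELTA [-0.0711, -0.0007, 0.0456] TURN [0.003, 0.001, 1.569]
```

Converted, -0.071 m is -0.0947, -0.06 m is -0.08, 1.57 rad is 0.4997.

Call:
move_arm(
  plan=[
    {"delta_pos": [-0.0267, 0, 0], "turn": [0, 0, 0.0573], "fingers": 0.6},
    {"delta_pos": [-0.0533, 0, 0], "turn": [0, 0, 0.1146], "fingers": 0.6},
    {"delta_pos": [-0.08, 0, 0], "turn": [0, 0, 0.1719], "fingers": 0.6},
    {"delta_pos": [-0.0947, 0, 0], "turn": [0, 0, 0.2292], "fingers": 0.6},
    {"delta_pos": [-0.0947, 0, 0], "turn": [0, 0, 0.2865], "fingers": 0.6},
    {"delta_pos": [-0.0947, 0, 0.0133], "turn": [0, 0, 0.3438], "fingers": 0.6},
    {"delta_pos": [-0.0947, 0, 0.0267], "turn": [0, 0, 0.4011], "fingers": 0.6},
    {"delta_pos": [-0.0947, 0, 0.04], "turn": [0, 0, 0.4584], "fingers": 0.6},
    {"delta_pos": [-0.0947, 0, 0.06], "turn": [0, 0, 0.4997], "fingers": 0.6},
    {"delta_pos": [-0.0947, 0, 0.06], "turn": [0, 0, 0.4997], "fingers": 0.6},
    {"delta_pos": [-0.0947, 0, 0.06], "turn": [0, 0, 0.4997], "fingers": 0.6},
  ],
  force=25,
)

```text
clock: 12.05
position: [0.5591, 0.3804, 0.1285]
ee_rot: [0.65, 0.76, -0.0, -0.0]
ft_force: [0.3, -0.2, 0.0]
grip_width: 0.4
grasp_force: 0.0
```

Run:
```python
from h import *
import pickle
c=snap('wrist'); pickle.dump(c,open('c7.pkl','wb'))
h=cv2.cvtColor(c['color'],cv2.COLOR_RGB2HSV)
W=cloud(c)
# dark sleeve points by height
m=(abs(W[...,2]-.073)<.012)&(h[...,2]<80); m[:, :280]=0;m[:,370:]=0
n,l,st,ce=cv2.connectedComponentsWithStats(m.astype('u1'))
for i in range(1,n):
    if st[i,4]>60: print(st[i],np.nanmedian(W[l==i],axis=0))
save(c,'w7.png')
go([.560,.3793,.064],8.7); print(get_obs()['joint_pos'],get_obs()['grip_width'])
```

```text
[ 315  172   23  109 2173] [0.55931631 0.38137712 0.07547753]
t 12.1 pos [0.5593 0.3805 0.1288] yaw 8.9 DELTA [-0.0013, 0.0005, 0.0648] TURN [0.0, -0.0, 0.004]
[-0.24829267  0.59347403 -0.59839646  1.41766135  0.34029809  1.23388713
 -0.72364178] 0.40224749310284874
```

View pics/w7.png

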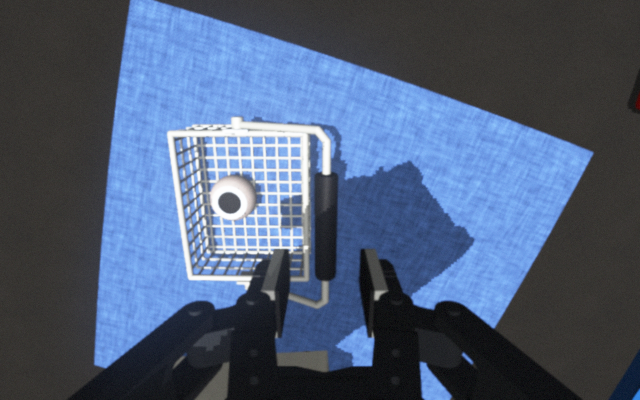

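The sleeve (326,225) lies midway between the jaws (290 and 362). Descending around it and narrowing to a loose cage.

Converted, 0.067 m is 0.0893, 0.025 m is 0.0333.

Call:
move_arm(
  plan=[
    {"delta_pos": [0, 0, 0.0333], "turn": [0, 0, 0], "fingers": 0.6},
    {"delta_pos": [0, 0, 0.06], "turn": [0, 0, 0], "fingers": 0.6},
    {"delta_pos": [0, 0, 0.08], "turn": [0, 0, 0], "fingers": 0.6},
    {"delta_pos": [0, 0, 0.0893], "turn": [0, 0, 0], "fingers": 0.65},
    {"delta_pos": [0, 0, 0.0893], "turn": [0, 0, 0], "fingers": 0.72},
    {"delta_pos": [0, 0, 0.0893], "turn": [0, 0, 0], "fingers": 0.72},
  ],
)

```text
clock: 12.85
position: [0.5596, 0.3806, 0.062]
ee_rot: [0.651, 0.759, 0.001, 0.0]
ft_force: [0.2, 0.8, -0.1]
grip_width: 0.28
grasp_force: 0.0
```

Converted, -0.06 m is -0.08, -0.054 m is -0.072.

Call:
move_arm(
  plan=[
    {"delta_pos": [0, -0.0053, -0.0093], "turn": [0, 0, 0], "fingers": 0.72},
    {"delta_pos": [0, -0.0107, -0.016], "turn": [0, 0, 0], "fingers": 0.72},
    {"delta_pos": [0, -0.0173, -0.024], "turn": [0, 0, 0], "fingers": 0.72},
    {"delta_pos": [0, -0.024, -0.0293], "turn": [0, 0, 0], "fingers": 0.72},
    {"delta_pos": [0, -0.032, -0.036], "turn": [0, 0, 0], "fingers": 0.72},
    {"delta_pos": [0, -0.04, -0.04], "turn": [0, 0, 0], "fingers": 0.72},
    {"delta_pos": [0, -0.048, -0.044], "turn": [0, 0, 0], "fingers": 0.72},
    {"delta_pos": [0, -0.056, -0.0467], "turn": [0, 0, 0], "fingers": 0.72},
    {"delta_pos": [0, -0.064, -0.048], "turn": [0, 0, 0], "fingers": 0.72},
    {"delta_pos": [0, -0.072, -0.0493], "turn": [0, 0, 0], "fingers": 0.72},
    {"delta_pos": [0, -0.08, -0.0493], "turn": [0, 0, 0], "fingers": 0.72},
    {"delta_pos": [0, -0.08, -0.0493], "turn": [0, 0, 0], "fingers": 0.72},
  ],
)

```text
clock: 14.35
position: [0.4989, 0.371, 0.0979]
ee_rot: [0.651, 0.759, -0.001, -0.0]
ft_force: [0.3, 0.0, -1.1]
grip_width: 0.28
grasp_force: 0.0
```

```bash
cat > look.py <<'E'
from h import *
import sys
c=snap('wrist'); h=cv2.cvtColor(c['color'],cv2.COLOR_RGB2HSV); W=cloud(c); o=get_obs()
print(o['position'],o['ft_force'],o['grip_width'])
lo,hi=float(sys.argv[1]),float(sys.argv[2])
m=(W[...,2]>lo)&(W[...,2]<hi)&(h[...,2]<80)
n,l,st,ce=cv2.connectedComponentsWithStats(m.astype('u1'))
for i in range(1,n):
    if st[i,4]>150: 
        q=W[l==i]; print('dark',st[i],np.nanmedian(q,axis=0).round(4),np.nanpercentile(q[:,2],95).round(4),q.min(0).round(3),q.max(0).round(3))
# ball: bright neutral; rim/mesh
E
python3 look.py .06 .13
```

```text
[0.49931658 0.37096931 0.09789732] [ 0.49161033  0.2378151  -0.9526726 ] 0.2803156226668032
dark [ 316  210   48  162 5242] [0.503  0.377  0.1102] 0.123 [0.491 0.31  0.06 ] [0.514 0.407 0.13 ]
dark [285 249  16  90 802] [0.4855 0.3731 0.1176] 0.127 [0.483 0.358 0.088] [0.488 0.381 0.13 ]
dark [363 258  33  41 606] [0.5187 0.3815 0.1112] 0.1293 [0.511 0.38  0.092] [0.523 0.388 0.13 ]
dark [255 260  29  39 507] [0.4757 0.3746 0.1118] 0.1294 [0.472 0.373 0.093] [0.482 0.382 0.13 ]
```

The bail is up, with the sleeve at about (0.503, 0.377, 0.104). Gripping it.

Call:
move_arm(
  plan=[
    {"delta_pos": [0, 0.0013, 0], "turn": [0, 0, 0], "fingers": 0.8},
    {"delta_pos": [0, 0.0013, 0], "turn": [0, 0, 0], "fingers": 0.9},
    {"delta_pos": [0, 0.0013, 0], "turn": [0, 0, 0], "fingers": 1.0},
    {"delta_pos": [0, 0.0013, 0], "turn": [0, 0, 0], "fingers": 1.0},
    {"delta_pos": [0, 0.0013, 0], "turn": [0, 0, 0], "fingers": 1.0},
  ],
  force=70,
)

```text
clock: 15.02
position: [0.5011, 0.3712, 0.0983]
ee_rot: [0.651, 0.759, 0.0, 0.0]
ft_force: [1.1, 0.3, 0.4]
grip_width: 0.137
grasp_force: 68.1
```

Converted, -0.015 m is -0.02, -0.01 m is -0.0133.

Call:
move_arm(
  plan=[
    {"delta_pos": [0, 0.0013, -0.0027], "turn": [0, 0, 0], "fingers": 1.0},
    {"delta_pos": [0, 0.0013, -0.0067], "turn": [0, 0, 0], "fingers": 1.0},
    {"delta_pos": [0, 0.0013, -0.0133], "turn": [0, 0, 0], "fingers": 1.0},
    {"delta_pos": [0, 0.0013, -0.02], "turn": [0, 0, 0], "fingers": 1.0},
    {"delta_pos": [0, 0.0013, -0.02], "turn": [0, 0, 0], "fingers": 1.0},
    {"delta_pos": [0, 0.0013, -0.02], "turn": [0, 0, 0], "fingers": 1.0},
  ],
)

```text
clock: 15.78
position: [0.5019, 0.3714, 0.1132]
ee_rot: [0.651, 0.759, -0.0, 0.0]
ft_force: [0.2, -0.1, -4.9]
grip_width: 0.14
grasp_force: 68.2
```

```bash
cat > rim.py <<'E'
from h import *
import sys
# level check of the basket: bright wire points by depth in wrist + scene/side clouds around tool
p,R,o=pose(); ey=np.array([R[0,0],R[1,0]]); ex=np.array([R[0,1],R[1,1]])
print(o['clock'],p.round(4),o['ft_force'],o['torque'],o['grip_width'],o['grasp_force'])
for n in('wrist','scene','side'):
    c=snap(n); W=cloud(c); g=cv2.cvtColor(c['color'],cv2.COLOR_RGB2HSV)
    q=W.reshape(-1,3)-p; b=((g[...,1]<70)&(g[...,2]>120)).ravel()
    u=q[:,:2]@ex; v=q[:,:2]@ey; z=q[:,2]
    s=b&(abs(u)<.06)&(abs(v)<.075)&(z>-.125)&(z<-.03)
    if s.sum()<30: print(n,s.sum()); continue
    # top rim: 90th pct of z in 4 border strips
    f=lambda m:(np.round(np.percentile(z[m],[50,90]),4).tolist(),m.sum()) if m.sum()>8 else None
    print(n,'+x',f(s&(u>.038)&(abs(v)<.05)),'-x',f(s&(u<-.038)&(abs(v)<.05)),'+t',f(s&(v>.047)&(v<.058)),'-t',f(s&(v<-.047)&(v>-.058)))
    print('  u',np.percentile(u[s],[1,99]).round(4),'v',np.percentile(v[s],[1,99]).round(4))
E
python3 rim.py
```

```text
15.775 [0.5019 0.3714 0.1132] [ 0.22689252 -0.08642114 -4.94220199] [-0.02693813 -0.01107487 -0.01116768] 0.1396747019616976 68.21970462799072
wrist +x ([-0.1133, -0.1125], np.int64(83)) -x ([-0.0835, -0.0542], np.int64(3637)) +t ([-0.0554, -0.0537], np.int64(2232)) -t ([-0.085, -0.0545], np.int64(622))
  u [-0.0554  0.0371] v [-0.0553  0.0606]
scene +x None -x ([-0.0801, -0.0532], np.int64(91)) +t ([-0.0922, -0.0543], np.int64(58)) -t ([-0.0556, -0.0529], np.int64(22))
  u [-0.0552  0.0375] v [-0.0608  0.0649]
side +x None -x ([-0.0844, -0.0559], np.int64(128)) +t ([-0.0832, -0.055], np.int64(94)) -t ([-0.0862, -0.0562], np.int64(24))
  u [-0.0586  0.0475] v [-0.0601  0.0715]
```

```bash
cat > tilt.py <<'E'
from h import *
p,R,o=pose(); ey=np.array([R[0,0],R[1,0]]); ex=np.array([R[0,1],R[1,1]])
c=snap('wrist'); W=cloud(c); g=cv2.cvtColor(c['color'],cv2.COLOR_RGB2HSV)
q=W.reshape(-1,3)-p; b=((g[...,1]<70)&(g[...,2]>110)).ravel(); u=q[:,:2]@ex; v=q[:,:2]@ey; z=q[:,2]
s=b&(abs(v)<.07)&(z>-.13)&(z<-.04)
for a in np.arange(-.07,.06,.005):
    m=s&(u>=a)&(u<a+.005)
    if m.sum()>5: print(round(a,3),m.sum(),'z',np.percentile(z[m],[5,50,95,99]).round(4),'v',v[m].min().round(3),v[m].max().round(3))
E
python3 tilt.py
```

```text
-0.07 52 z [-0.1142 -0.1132 -0.1119 -0.1114] v -0.066 0.038
-0.065 44 z [-0.114  -0.1132 -0.1122 -0.1112] v -0.053 0.051
-0.06 244 z [-0.1136 -0.0553 -0.054  -0.0537] v -0.059 0.055
-0.055 2748 z [-0.097  -0.0695 -0.0536 -0.0531] v -0.063 0.056
-0.05 798 z [-0.1133 -0.0967 -0.0545 -0.0536] v -0.063 0.056
-0.045 474 z [-0.1136 -0.0967 -0.0542 -0.0534] v -0.063 0.056
-0.04 705 z [-0.113  -0.0963 -0.0549 -0.0535] v -0.063 0.056
-0.035 572 z [-0.1133 -0.0737 -0.0542 -0.0534] v -0.052 0.056
-0.03 632 z [-0.1129 -0.0846 -0.0543 -0.0533] v -0.05 0.056
-0.025 505 z [-0.1135 -0.0762 -0.0541 -0.0536] v -0.05 0.056
-0.02 627 z [-0.1131 -0.0785 -0.0539 -0.0525] v -0.043 0.058
-0.015 571 z [-0.1135 -0.0721 -0.0527 -0.0515] v -0.031 0.065
-0.01 453 z [-0.1135 -0.096  -0.0492 -0.0415] v -0.008 0.065
-0.005 68 z [-0.0972 -0.0679 -0.0526 -0.052 ] v 0.002 0.057
0.0 161 z [-0.1131 -0.074  -0.0538 -0.053 ] v -0.008 0.056
0.005 280 z [-0.1135 -0.0964 -0.0538 -0.0533] v -0.008 0.056
0.01 452 z [-0.1134 -0.0967 -0.0542 -0.0531] v -0.031 0.056
0.015 353 z [-0.1129 -0.0965 -0.054  -0.0532] v -0.035 0.056
0.02 583 z [-0.1136 -0.0967 -0.0543 -0.0534] v -0.05 0.056
0.025 416 z [-0.1133 -0.0966 -0.0542 -0.0531] v -0.05 0.056
0.03 1586 z [-0.1127 -0.0824 -0.0535 -0.053 ] v -0.053 0.056
0.035 1009 z [-0.1129 -0.0688 -0.0534 -0.053 ] v -0.057 0.056
0.04 26 z [-0.1142 -0.1131 -0.1125 -0.1123] v -0.056 0.05
0.045 75 z [-0.1141 -0.1132 -0.1122 -0.1118] v -0.066 0.046
```

The basket hangs level; its rim z is equal on both sides. Its centre is 9 mm to −x of the tool (the bail leans slightly), so I'll allow for that. Lifting.

Converted, -0.205 m is -0.2733, -0.202 m is -0.2693.

Call:
move_arm(
  plan=[
    {"delta_pos": [0, 0, -0.008], "turn": [0, 0, 0], "fingers": 1.0},
    {"delta_pos": [0, 0, -0.024], "turn": [0, 0, 0], "fingers": 1.0},
    {"delta_pos": [0, 0, -0.0507], "turn": [0, 0, 0], "fingers": 1.0},
    {"delta_pos": [0, 0, -0.08], "turn": [0, 0, 0], "fingers": 1.0},
    {"delta_pos": [0, 0, -0.1133], "turn": [0, 0, 0], "fingers": 1.0},
    {"delta_pos": [0, 0, -0.1467], "turn": [0, 0, 0], "fingers": 1.0},
    {"delta_pos": [0, 0, -0.18], "turn": [0, 0, 0], "fingers": 1.0},
    {"delta_pos": [0, 0, -0.2133], "turn": [0, 0, 0], "fingers": 1.0},
    {"delta_pos": [0, 0, -0.24], "turn": [0, 0, 0], "fingers": 1.0},
    {"delta_pos": [0, 0, -0.26], "turn": [0, 0, 0], "fingers": 1.0},
    {"delta_pos": [0, 0, -0.2693], "turn": [0, 0, 0], "fingers": 1.0},
    {"delta_pos": [0, 0, -0.2733], "turn": [0, 0, 0], "fingers": 1.0},
  ],
)

```text
clock: 17.48
position: [0.5019, 0.3715, 0.3184]
ee_rot: [0.651, 0.759, -0.0, 0.0]
ft_force: [-0.9, -0.4, -4.6]
grip_width: 0.137
grasp_force: 68.4
```

Run:
```python
from h import *
go([.535,.119,.318],12.9); o=get_obs(); print(o['joint_pos'],o['ft_force'])
c=snap('wrist'); W=cloud(c)
import sys
m=(abs(W[...,2]-.18)<.007)&(c['color'].min(2)>90); n,l,st,ce=cv2.connectedComponentsWithStats(m.astype('u1'))
for i in range(1,n):
    if st[i,4]>200:
        q=W[l==i][:,:2]; print(st[i],cv2.minAreaRect(q.astype('f4')*1000),q.mean(0))
```

```text
t 17.475 pos [0.5019 0.3715 0.3184] yaw 8.8 DELTA [-0.2546, -0.0057, 0.0005] TURN [-0.0, 0.0, -0.072]
[-0.2240591   0.37590288 -0.66275487  1.31026845  0.22810102  1.53085908
 -0.70824178] [-0.90110524 -0.38229241 -4.58191817]
```

Converted, -0.255 m is -0.34, -0.25 m is -0.3333, -0.072 rad is -0.0229.

Call:
move_arm(
  plan=[
    {"delta_pos": [-0.008, 0, 0], "turn": [0, 0, -0.0013], "fingers": 1.0},
    {"delta_pos": [-0.0267, 0, 0], "turn": [0, 0, -0.0025], "fingers": 1.0},
    {"delta_pos": [-0.056, -0.0013, 0], "turn": [0, 0, -0.0045], "fingers": 1.0},
    {"delta_pos": [-0.0933, -0.0027, 0], "turn": [0, 0, -0.0064], "fingers": 1.0},
    {"delta_pos": [-0.1333, -0.0027, 0], "turn": [0, 0, -0.0095], "fingers": 1.0},
    {"delta_pos": [-0.1733, -0.004, 0], "turn": [0, 0, -0.0127], "fingers": 1.0},
    {"delta_pos": [-0.2133, -0.0053, 0], "turn": [0, 0, -0.0159], "fingers": 1.0},
    {"delta_pos": [-0.2533, -0.0067, 0], "turn": [0, 0, -0.0191], "fingers": 1.0},
    {"delta_pos": [-0.2867, -0.0067, 0], "turn": [0, 0, -0.0207], "fingers": 1.0},
    {"delta_pos": [-0.316, -0.008, 0], "turn": [0, 0, -0.0229], "fingers": 1.0},
    {"delta_pos": [-0.3333, -0.008, 0], "turn": [0, 0, -0.0229], "fingers": 1.0},
    {"delta_pos": [-0.34, -0.008, 0], "turn": [0, 0, -0.0229], "fingers": 1.0},
  ],
)

```text
clock: 19.02
position: [0.5349, 0.1175, 0.3182]
ee_rot: [0.624, 0.782, -0.0, 0.0]
ft_force: [0.9, 1.0, -5.1]
grip_width: 0.137
grasp_force: 68.3
```

```bash
cat > tank.py <<'E'
from h import *
import pickle
p,R,o=pose(); print(o['clock'],p.round(4),o['ft_force'].round(2))
a=np.radians(12.9); ex=np.array([np.cos(a),np.sin(a)]); ey=np.array([-ex[1],ex[0]]); c0=np.array([.526,.117])
for n in('wrist','scene','side'):
    c=snap(n); W=cloud(c); q=W.reshape(-1,3); pickle.dump(c,open('t_%s.pkl'%n,'wb'))
    m=(abs(q[:,2]-.18)<.006)&(c['color'].reshape(-1,3).min(1)>110); u=(q[:,:2]-c0)@ex; v=(q[:,:2]-c0)@ey
    m&=(abs(u)<.1)&(abs(v)<.11)
    S=lambda k:(int(k.sum()),np.percentile(u[k],[2,50,98]).round(4).tolist(),np.percentile(v[k],[2,50,98]).round(4).tolist()) if k.sum()>15 else None
    print(n,'+x',S(m&(u>.062)&(abs(v)<.06)),'-x',S(m&(u<-.062)&(abs(v)<.06)),'\n +y',S(m&(v>.072)&(abs(u)<.05)),'-y',S(m&(v<-.072)&(abs(u)<.05)))
E
python3 tank.py; python3 tilt.py | awk 'NR%2' | head -14
```

```text
19.025 [0.5349 0.1175 0.3182] [ 0.9   0.96 -5.11]
wrist +x (2495, [0.067, 0.0752, 0.083], [-0.0569, 0.01, 0.0581]) -x (2039, [-0.0841, -0.0775, -0.0687], [-0.0561, 0.0102, 0.0584]) 
 +y (2715, [-0.048, -0.0003, 0.0479], [0.0794, 0.0869, 0.0943]) -y (40, [-0.0484, -0.0439, -0.0395], [-0.0887, -0.0858, -0.077])
scene +x (172, [0.0679, 0.0756, 0.0833], [-0.0579, -0.0015, 0.0558]) -x (174, [-0.0838, -0.0754, -0.0675], [-0.0573, 0.0029, 0.0584]) 
 +y (55, [-0.047, 0.0105, 0.0484], [0.0746, 0.0877, 0.0951]) -y (133, [-0.0469, 0.0018, 0.0477], [-0.0904, -0.0835, -0.076])
side +x (81, [0.0657, 0.0729, 0.0825], [-0.0588, -0.0346, 0.0534]) -x (240, [-0.0859, -0.078, -0.0691], [-0.0567, -0.0004, 0.0577]) 
 +y (71, [-0.0481, -0.0258, 0.0445], [0.075, 0.0833, 0.0914]) -y (168, [-0.0478, -0.0011, 0.0473], [-0.0931, -0.0853, -0.0774])
-0.06 100 z [-0.0562 -0.0552 -0.0544 -0.0543] v -0.052 0.055
-0.05 389 z [-0.0978 -0.0963 -0.0543 -0.0537] v -0.056 0.056
-0.04 468 z [-0.0977 -0.0949 -0.0542 -0.0534] v -0.056 0.056
-0.03 489 z [-0.0976 -0.0769 -0.0543 -0.0535] v -0.04 0.056
-0.02 487 z [-0.0973 -0.0754 -0.0537 -0.0521] v -0.031 0.057
-0.01 359 z [-0.0977 -0.0959 -0.0524 -0.0478] v 0.001 0.065
0.0 118 z [-0.0972 -0.0694 -0.0533 -0.053 ] v -0.001 0.056
0.01 369 z [-0.0977 -0.0963 -0.0539 -0.0532] v -0.03 0.056
0.02 402 z [-0.0977 -0.0964 -0.0537 -0.0531] v -0.04 0.056
0.03 740 z [-0.0973 -0.0822 -0.0533 -0.0527] v -0.045 0.056
```

The tank centre is confirmed within 2 mm and the basket is still level. Lowering.

Converted, 0.16 m is 0.2133, 0.055 m is 0.0733.

Call:
move_arm(
  plan=[
    {"delta_pos": [0.0027, 0, 0.0067], "turn": [0, 0, 0], "fingers": 1.0},
    {"delta_pos": [0.0027, 0, 0.024], "turn": [0, 0, 0], "fingers": 1.0},
    {"delta_pos": [0.0027, 0, 0.0467], "turn": [0, 0, 0], "fingers": 1.0},
    {"delta_pos": [0.0027, 0, 0.0733], "turn": [0, 0, 0], "fingers": 1.0},
    {"delta_pos": [0.0027, 0, 0.1], "turn": [0, 0, 0], "fingers": 1.0},
    {"delta_pos": [0.0027, 0, 0.1267], "turn": [0, 0, 0], "fingers": 1.0},
    {"delta_pos": [0.0027, 0, 0.1533], "turn": [0, 0, 0], "fingers": 1.0},
    {"delta_pos": [0.0027, 0, 0.176], "turn": [0, 0, 0], "fingers": 1.0},
    {"delta_pos": [0.0027, 0, 0.1933], "turn": [0, 0, 0], "fingers": 1.0},
    {"delta_pos": [0.0027, 0, 0.2053], "turn": [0, 0, 0], "fingers": 1.0},
    {"delta_pos": [0.0027, 0, 0.2107], "turn": [0, 0, 0], "fingers": 1.0},
    {"delta_pos": [0.0027, 0, 0.2133], "turn": [0, 0, 0], "fingers": 1.0},
  ],
)

```text
clock: 20.72
position: [0.5346, 0.1206, 0.1585]
ee_rot: [0.623, 0.782, 0.0, 0.0]
ft_force: [-0.5, -0.1, -5.1]
grip_width: 0.139
grasp_force: 68.2
```

Converted, 0.003 m is 0.004, 0.002 m is 0.0027.

Call:
move_arm(
  plan=[
    {"delta_pos": [0, 0, 0.0013], "turn": [0, 0, 0], "fingers": 1.0},
    {"delta_pos": [0, 0, 0.0027], "turn": [0, 0, 0], "fingers": 1.0},
    {"delta_pos": [0, 0, 0.004], "turn": [0, 0, 0], "fingers": 1.0},
    {"delta_pos": [0, 0, 0.004], "turn": [0, 0, 0], "fingers": 1.0},
  ],
)

```text
clock: 21.22
position: [0.5344, 0.1205, 0.1553]
ee_rot: [0.623, 0.782, -0.0, 0.0]
ft_force: [-0.9, -0.5, -5.2]
grip_width: 0.139
grasp_force: 68.2
```

Converted, 0.0015 m is 0.002, 0.001 m is 0.0013.

Call:
move_arm(
  plan=[
    {"delta_pos": [0, 0, 0.0007], "turn": [0, 0, 0], "fingers": 1.0},
    {"delta_pos": [0, 0, 0.0013], "turn": [0, 0, 0], "fingers": 1.0},
    {"delta_pos": [0, 0, 0.002], "turn": [0, 0, 0], "fingers": 1.0},
    {"delta_pos": [0, 0, 0.002], "turn": [0, 0, 0], "fingers": 1.0},
  ],
)

```text
clock: 21.72
position: [0.5344, 0.1205, 0.1537]
ee_rot: [0.623, 0.782, -0.0, -0.0]
ft_force: [0.6, 0.4, -4.2]
grip_width: 0.134
grasp_force: 68.2
```

Converted, 0.001 m is 0.0013, 0.0005 m is 0.0007.

Call:
move_arm(
  plan=[
    {"delta_pos": [0, 0, 0.0007], "turn": [0, 0, 0], "fingers": 1.0},
    {"delta_pos": [0, 0, 0.0013], "turn": [0, 0, 0], "fingers": 1.0},
    {"delta_pos": [0, 0, 0.0013], "turn": [0, 0, 0], "fingers": 1.0},
  ],
)

```text
clock: 22.1
position: [0.5347, 0.1206, 0.1533]
ee_rot: [0.623, 0.782, 0.0, 0.0]
ft_force: [-0.7, 0.2, 1.0]
grip_width: 0.135
grasp_force: 68.9
```

The basket is on the tank floor. Releasing and rising, then going to look at the lid.

Converted, -0.15 m is -0.2, -0.12 m is -0.16.

Call:
move_arm(
  plan=[
    {"delta_pos": [0, 0, 0], "turn": [0, 0, 0], "fingers": 0.8},
    {"delta_pos": [0, 0, 0], "turn": [0, 0, 0], "fingers": 0.6},
    {"delta_pos": [0, 0, 0], "turn": [0, 0, 0], "fingers": 0.55},
    {"delta_pos": [0, 0, -0.0133], "turn": [0, 0, 0], "fingers": 0.55},
    {"delta_pos": [0, 0, -0.04], "turn": [0, 0, 0], "fingers": 0.55},
    {"delta_pos": [0, 0, -0.0933], "turn": [0, 0, 0], "fingers": 0.5},
    {"delta_pos": [0, 0, -0.16], "turn": [0, 0, 0], "fingers": 0.5},
    {"delta_pos": [0, 0, -0.2], "turn": [0, 0, 0], "fingers": 0.5},
    {"delta_pos": [0, 0, -0.2], "turn": [0, 0, 0], "fingers": 0.5},
  ],
)

```text
clock: 23.22
position: [0.5354, 0.121, 0.3061]
ee_rot: [0.623, 0.782, 0.002, 0.002]
ft_force: [0.0, -0.3, -0.8]
grip_width: 0.501
grasp_force: 0.0
```

```bash
cat > bk.py <<'E'
from h import *
a=np.radians(12.9); ex=np.array([np.cos(a),np.sin(a)]); ey=np.array([-ex[1],ex[0]]); c0=np.array([.525,.118])
c=snap('wrist'); W=cloud(c); q=W.reshape(-1,3); u=(q[:,:2]-c0)@ex; v=(q[:,:2]-c0)@ey; z=q[:,2]
s=(abs(u)<.064)&(abs(v)<.073); k=c['color'].reshape(-1,3)
d=s&(z>.13)&(z<.18); print('high pts',d.sum(),u[d].min(),u[d].max(),v[d].min(),v[d].max(),np.percentile(z[d],[50,99]))
r=s&(z>.094)&(z<.104); print('rim u',np.percentile(u[r],[1,50,99]).round(4),'v',np.percentile(v[r],[1,99]).round(4),[np.median(z[r&(u<-.035)]).round(4),np.median(z[r&(u>.035)]).round(4)])
b=s&(z>.078)&(z<.092)&(abs(u)<.035)&(abs(v)<.04)&(k.max(1)-k.min(1)<60); print('ball top',b.sum(),u[b].mean(),v[b].mean(),np.median(z[b]))
E
python3 bk.py; python3 -c "
from h import *
go([.437,-.365,.20],10.4);print(get_obs()['joint_pos'])"
```

```text
high pts 1585 0.0027697854591527396 0.016148652266241965 -0.061230799803678446 0.06190006455095173 [0.16468217 0.1674326 ]
rim u [-0.0452 -0.0024  0.0478] v [-0.0587  0.0625] [np.float64(0.0988), np.float64(0.0988)]
ball top 587 -0.012813181937556253 0.0015660505454467225 0.0818117299839774
t 23.275 pos [0.5348 0.1207 0.3041] yaw 12.9 DELTA [-0.4516, -0.204, 0.1038] TURN [0.002, 0.0, 0.044]
[ 0.18933739  0.17712794 -0.56180493  1.54649315  0.09538376  1.44303015
 -0.15225252]
```

The basket stands level inside, the ball is in it, and the bail's top is at 0.168, clear of the lid. On to the lid.

Converted, -0.452 m is -0.6027, -0.365 m is -0.4867, 0.044 rad is 0.014.

Call:
move_arm(
  plan=[
    {"delta_pos": [-0.0533, -0.024, 0], "turn": [0, 0, 0], "fingers": 0.35},
    {"delta_pos": [-0.12, -0.0547, 0], "turn": [0, 0, 0.0032], "fingers": 0.35},
    {"delta_pos": [-0.1933, -0.0867, 0], "turn": [0, 0, 0.0064], "fingers": 0.35},
    {"delta_pos": [-0.2667, -0.12, 0], "turn": [0, 0, 0.0095], "fingers": 0.35},
    {"delta_pos": [-0.34, -0.1533, 0.0133], "turn": [0, 0, 0.0127], "fingers": 0.35},
    {"delta_pos": [-0.4133, -0.1867, 0.04], "turn": [0, 0, 0.014], "fingers": 0.35},
    {"delta_pos": [-0.4867, -0.22, 0.08], "turn": [0, 0, 0.014], "fingers": 0.35},
    {"delta_pos": [-0.56, -0.2533, 0.12], "turn": [0, 0, 0.014], "fingers": 0.35},
    {"delta_pos": [-0.5933, -0.2667, 0.1387], "turn": [0, 0, 0.014], "fingers": 0.35},
    {"delta_pos": [-0.6027, -0.272, 0.1387], "turn": [0, 0, 0.014], "fingers": 0.35},
    {"delta_pos": [-0.6027, -0.272, 0.1387], "turn": [0, 0, 0.014], "fingers": 0.35},
  ],
)

```text
clock: 24.65
position: [0.4364, -0.3652, 0.1986]
ee_rot: [0.64, 0.768, 0.0, -0.0]
ft_force: [-0.0, 0.9, -0.1]
grip_width: 0.653
grasp_force: 0.0
```

```bash
cat > lid.py <<'E'
from h import *
c=snap('wrist'); W=cloud(c); h=cv2.cvtColor(c['color'],cv2.COLOR_RGB2HSV)
m=(h[...,2]<90)&(W[...,2]>.038)&(W[...,2]<.056)&(np.hypot(W[...,0]-.437,W[...,1]+.365)<.07)
n,l,st,ce=cv2.connectedComponentsWithStats(m.astype('u1')); i=1+st[1:,4].argmax()
print(st[i],cv2.minAreaRect(W[l==i][:,:2].astype('f4')*1000),np.median(W[l==i],axis=0))
cn=max(cv2.findContours((l==i).astype('u1'),0,2)[0],key=cv2.contourArea)
r=cv2.minAreaRect(onplane(c,cn.reshape(-1,2),.047)[:,:2].astype('f4')*1000); print('handle by ray',r)
m=(h[...,2]>130)&(h[...,1]<50)&(abs(W[...,2]-.012)<.006)&(np.hypot(W[...,0]-.437,W[...,1]+.365)<.14)
cn=max(cv2.findContours(m.astype('u1'),0,2)[0],key=cv2.contourArea); print('sheet',cv2.minAreaRect(onplane(c,cn.reshape(-1,2),.012)[:,:2].astype('f4')*1000),cn.reshape(-1,2).min(0),cn.reshape(-1,2).max(0))
g=np.array(r[0])/1000; go([g[0],g[1],.05],10.4)
E
python3 lid.py
```

```text
[ 311  121   19  112 1893] ((431.2635803222656, -362.5397644042969), (15.71773624420166, 101.78571319580078), 9.848499298095703) [ 0.4306999  -0.35715641  0.04673381]
handle by ray ((431.2166748046875, -361.9761657714844), (15.506657600402832, 102.04154968261719), 9.867300987243652)
sheet ((455.0025329589844, -336.21795654296875), (102.33502960205078, 131.11778259277344), 10.069374084472656) [296  78] [406 212]
t 24.7 pos [ 0.437  -0.3645  0.1991] yaw 10.4 DELTA [0.0035, -0.0053, 0.1491] TURN [0.001, -0.0, 0.001]
```

```bash
python3 -c "
from h import *
go([.4312,-.3635,.031],9.9)"
```

```text
t 24.7 pos [ 0.437  -0.3645  0.1991] yaw 10.4 DELTA [0.002, -0.0056, 0.1681] TURN [0.001, -0.0, 0.009]
```

Converted, 0.168 m is 0.224, 0.002 m is 0.0027, 0.009 rad is 0.0029.

Call:
move_arm(
  plan=[
    {"delta_pos": [0.0027, -0.0073, 0.0533], "turn": [0, 0, 0.0029], "fingers": 0.4},
    {"delta_pos": [0.0027, -0.0073, 0.12], "turn": [0, 0, 0.0029], "fingers": 0.4},
    {"delta_pos": [0.0027, -0.0073, 0.1733], "turn": [0, 0, 0.0029], "fingers": 0.4},
    {"delta_pos": [0.0027, -0.0073, 0.2067], "turn": [0, 0, 0.0029], "fingers": 0.4},
    {"delta_pos": [0.0027, -0.0073, 0.224], "turn": [0, 0, 0.0029], "fingers": 0.4},
    {"delta_pos": [0.0027, -0.0073, 0.224], "turn": [0, 0, 0.0029], "fingers": 0.4},
    {"delta_pos": [0.0027, -0.0073, 0.224], "turn": [0, 0, 0.0029], "fingers": 0.6},
    {"delta_pos": [0.0027, -0.0073, 0.224], "turn": [0, 0, 0.0029], "fingers": 0.8},
    {"delta_pos": [0.0027, -0.0073, 0.224], "turn": [0, 0, 0.0029], "fingers": 1.0},
    {"delta_pos": [0.0027, -0.0073, 0.224], "turn": [0, 0, 0.0029], "fingers": 1.0},
    {"delta_pos": [0.0027, -0.0073, 0.224], "turn": [0, 0, 0.0029], "fingers": 1.0},
  ],
  force=80,
)

```text
clock: 26.08
position: [0.4315, -0.3651, 0.0322]
ee_rot: [0.644, 0.765, 0.0, 0.001]
ft_force: [-1.8, 1.4, 6.0]
grip_width: 0.171
grasp_force: 78.5
```

Converted, -0.03 m is -0.04, -0.015 m is -0.02.

Call:
move_arm(
  plan=[
    {"delta_pos": [0, 0, -0.0027], "turn": [0, 0, 0], "fingers": 1.0},
    {"delta_pos": [0, 0, -0.008], "turn": [0, 0, 0], "fingers": 1.0},
    {"delta_pos": [0, 0, -0.02], "turn": [0, 0, 0], "fingers": 1.0},
    {"delta_pos": [0, 0, -0.04], "turn": [0, 0, 0], "fingers": 1.0},
    {"delta_pos": [0, 0, -0.04], "turn": [0, 0, 0], "fingers": 1.0},
  ],
)

```text
clock: 26.7
position: [0.4316, -0.3654, 0.0627]
ee_rot: [0.644, 0.765, 0.0, 0.002]
ft_force: [0.6, 0.1, -3.2]
grip_width: 0.171
grasp_force: 78.2
```

The lid is lifted (−3.2 N). I'll measure how it sits in the hand.

```bash
cat > inhand.py <<'E'
from h import *
p,R,o=pose(); c=snap('wrist'); W=cloud(c); q=(W.reshape(-1,3)-p)@R  # tool coords
x,y,z=q.T; zs=.020
m=(abs(z-zs)<.006)&(abs(x)<.12)&(abs(y)<.1)&(c['color'].reshape(-1,3).min(1)>90)
print('n',m.sum(),'z med',np.median(z[m]), 'left/right z',[np.median(z[m&(y<-.04)]),np.median(z[m&(y>.04)])])
mm=m.reshape(400,640)
for lo in (.03,.045,.06,.075):
    k=m&(x>lo)&(x<lo+.012); 
    if k.sum()>20: print('x',lo,'y edges',np.percentile(y[k],[.5,99.5]).round(4),k.sum())
for lo in (-.06,-.04,.03,.05):
    k=m&(y>lo)&(y<lo+.012)
    if k.sum()>20: print('y',lo,'x far edge',np.percentile(x[k],[.5,99.5]).round(4),k.sum())
E
python3 inhand.py; python3 -c "
from h import *
go([.525,.118,.26],12.9)"
```

```text
n 67197 z med 0.02109334206520159 left/right z [np.float64(0.02097988102685071), np.float64(0.0212153499865647)]
x 0.03 y edges [-0.0793  0.0778] 6634
x 0.045 y edges [-0.0793  0.0778] 7970
x 0.06 y edges [-0.0793  0.0777] 9095
x 0.075 y edges [-0.0791  0.0776] 9884
y -0.06 x far edge [-0.0279  0.089 ] 5549
y -0.04 x far edge [-0.0283  0.0891] 5611
y 0.03 x far edge [-0.0298  0.0897] 5716
y 0.05 x far edge [-0.028   0.0896] 5559
t 26.75 pos [ 0.4311 -0.365   0.0618] yaw 9.9 DELTA [0.4596, 0.1754, -0.1987] TURN [0.001, 0.001, -0.053]
```

```bash
python3 -c "
from h import *
go([.57,-.077,.26],12.9)"
```

```text
t 26.75 pos [ 0.4311 -0.365   0.0618] yaw 9.9 DELTA [0.2597, 0.1864, -0.1984] TURN [0.001, 0.001, -0.053]
```

Converted, 0.26 m is 0.3467, -0.08 m is -0.1067, -0.053 rad is -0.0169.

Call:
move_arm(
  plan=[
    {"delta_pos": [0, 0, -0.016], "turn": [0, 0, 0], "fingers": 1.0},
    {"delta_pos": [0, 0, -0.0533], "turn": [0, 0, 0], "fingers": 1.0},
    {"delta_pos": [0, 0, -0.1067], "turn": [0, 0, 0], "fingers": 1.0},
    {"delta_pos": [0.0133, 0.0093, -0.16], "turn": [0, 0, 0], "fingers": 1.0},
    {"delta_pos": [0.0467, 0.0333, -0.2133], "turn": [0, 0, -0.0032], "fingers": 1.0},
    {"delta_pos": [0.0933, 0.0667, -0.2467], "turn": [0, 0, -0.0064], "fingers": 1.0},
    {"delta_pos": [0.1467, 0.1067, -0.264], "turn": [0, 0, -0.0095], "fingers": 1.0},
    {"delta_pos": [0.2, 0.144, -0.264], "turn": [0, 0, -0.0127], "fingers": 1.0},
    {"delta_pos": [0.2533, 0.1827, -0.264], "turn": [0, 0, -0.0169], "fingers": 1.0},
    {"delta_pos": [0.3, 0.216, -0.264], "turn": [0, 0, -0.0169], "fingers": 1.0},
    {"delta_pos": [0.3333, 0.24, -0.264], "turn": [0, 0, -0.0169], "fingers": 1.0},
    {"delta_pos": [0.3467, 0.248, -0.264], "turn": [0, 0, -0.0169], "fingers": 1.0},
  ],
)

```text
clock: 28.25
position: [0.5697, -0.0745, 0.2591]
ee_rot: [0.622, 0.783, 0.0, -0.0]
ft_force: [0.3, 0.5, -3.0]
grip_width: 0.176
grasp_force: 78.3
```

Call:
move_arm(
  plan=[
    {"delta_pos": [0, 0, 0], "turn": [0, 0, 0], "fingers": 1.0},
    {"delta_pos": [0, 0, 0], "turn": [0, 0, 0], "fingers": 1.0},
  ],
)

```text
clock: 28.5
position: [0.5689, -0.0784, 0.2589]
ee_rot: [0.624, 0.781, -0.0, 0.0]
ft_force: [0.1, -0.5, -4.1]
grip_width: 0.17
grasp_force: 78.3
```

```bash
cat > tank2.py <<'E'
from h import *
p,R,o=pose(); c=snap('wrist'); W=cloud(c); q=W.reshape(-1,3); print(p.round(4),o['ft_force'].round(2))
a=np.radians(12.9); ex=np.array([np.cos(a),np.sin(a)]); ey=np.array([-ex[1],ex[0]]); c0=np.array([.525,.118])
u=(q[:,:2]-c0)@ex; v=(q[:,:2]-c0)@ey; k=c['color'].reshape(-1,3)
m=(abs(q[:,2]-.18)<.006)&(abs(u)<.1)&(abs(v)<.11)&(k.min(1)>110); print(m.sum(),'z',np.median(q[m,2]))
P=lambda t:np.percentile(t,[1,99]).round(4)
for b in np.arange(-.09,.08,.02):
    A=m&(v>b)&(v<b+.02); l=A&(u<-.05); r=A&(u>.05)
    if l.sum()>30 and r.sum()>30: print('v',b.round(2),'-x',P(u[l]),'+x',P(u[r]),'ctr',((P(u[l])+P(u[r])[::-1])/2).round(4))
for b in np.arange(-.06,.05,.03):
    A=m&(u>b)&(u<b+.03); f=A&(v>.06); n=A&(v<-.06)
    print('u',b.round(2),'+y',P(v[f]) if f.sum()>30 else None,'-y',P(v[n]) if n.sum()>30 else None)
import pickle; pickle.dump((c,p,R),open('t2.pkl','wb'))
E
python3 tank2.py;  python3 inhand.py | tail -4
```

```text
[ 0.5689 -0.0784  0.2589] [ 0.09 -0.54 -4.1 ]
9513 z 0.17939941406236035
v -0.09 -x [-0.0829 -0.0504] +x [0.0504 0.0846] ctr [0.0008 0.    ]
v -0.07 -x [-0.0832 -0.0669] +x [0.0685 0.0842] ctr [0.0005 0.0008]
u -0.06 +y None -y [-0.0925 -0.0765]
u -0.03 +y None -y [-0.0926 -0.0765]
u 0.0 +y None -y [-0.0925 -0.0764]
u 0.03 +y None -y [-0.0922 -0.0763]
y -0.06 x far edge [-0.0271  0.0894] 5540
y -0.04 x far edge [-0.0281  0.0893] 5590
y 0.03 x far edge [-0.0296  0.0897] 5712
y 0.05 x far edge [-0.0277  0.0896] 5538
```

```bash
python3 -c "
from h import *
go([.5258,.1182,.235],12.9)"
```

```text
t 28.6 pos [ 0.569  -0.0782  0.2589] yaw 12.8 DELTA [0.2011, 0.0013, 0.0238] TURN [-0.0, 0.001, -0.002]
```

Converted, 0.201 m is 0.268, 0.005 m is 0.0067, -0.002 rad is -0.0006.

Call:
move_arm(
  plan=[
    {"delta_pos": [0.008, 0, 0], "turn": [0, 0, 0], "fingers": 1.0},
    {"delta_pos": [0.0267, 0, 0], "turn": [0, 0, 0], "fingers": 1.0},
    {"delta_pos": [0.056, 0, 0], "turn": [0, 0, 0], "fingers": 1.0},
    {"delta_pos": [0.0933, 0.0013, 0], "turn": [0, 0, 0], "fingers": 1.0},
    {"delta_pos": [0.1333, 0.0013, 0], "turn": [0, 0, 0], "fingers": 1.0},
    {"delta_pos": [0.1733, 0.0013, 0], "turn": [0, 0, 0], "fingers": 1.0},
    {"delta_pos": [0.2107, 0.0013, 0.0067], "turn": [0, 0, 0], "fingers": 1.0},
    {"delta_pos": [0.24, 0.0013, 0.016], "turn": [0, 0, 0], "fingers": 1.0},
    {"delta_pos": [0.2587, 0.0013, 0.0267], "turn": [0, 0, 0], "fingers": 1.0},
    {"delta_pos": [0.2667, 0.0013, 0.032], "turn": [0, 0, -0.0006], "fingers": 1.0},
    {"delta_pos": [0.268, 0.0013, 0.032], "turn": [0, 0, -0.0006], "fingers": 1.0},
    {"delta_pos": [0.268, 0.0013, 0.032], "turn": [0, 0, -0.0006], "fingers": 1.0},
  ],
)

```text
clock: 30.1
position: [0.5258, 0.1188, 0.235]
ee_rot: [0.623, 0.782, 0.0, 0.0]
ft_force: [0.1, -0.1, -2.7]
grip_width: 0.174
grasp_force: 78.3
```

```bash
python3 tank2.py; python3 -c "
from h import *
go([.5258,.1182,.208],12.9)"
```

```text
[0.5258 0.1188 0.235 ] [ 0.1  -0.12 -2.73]
1075 z 0.17945648418420582
u -0.06 +y [0.092  0.0934] -y None
u -0.03 +y [0.0919 0.0935] -y None
u 0.0 +y [0.0919 0.0935] -y None
u 0.03 +y [0.0925 0.0939] -y None
t 30.15 pos [0.5259 0.1187 0.235 ] yaw 12.9 DELTA [-0.0005, -0.0002, 0.027] TURN [0.0, 0.0, 0.001]
```

Converted, 0.026 m is 0.0347, 0.024 m is 0.032.

Call:
move_arm(
  plan=[
    {"delta_pos": [0, 0, 0.008], "turn": [0, 0, 0], "fingers": 1.0},
    {"delta_pos": [0, 0, 0.016], "turn": [0, 0, 0], "fingers": 1.0},
    {"delta_pos": [0, 0, 0.024], "turn": [0, 0, 0], "fingers": 1.0},
    {"delta_pos": [0, 0, 0.0293], "turn": [0, 0, 0], "fingers": 1.0},
    {"delta_pos": [0, 0, 0.032], "turn": [0, 0, 0], "fingers": 1.0},
    {"delta_pos": [0, 0, 0.0347], "turn": [0, 0, 0], "fingers": 1.0},
    {"delta_pos": [0, 0, 0.0347], "turn": [0, 0, 0], "fingers": 1.0},
  ],
)

```text
clock: 31.02
position: [0.5255, 0.1195, 0.2088]
ee_rot: [0.622, 0.783, 0.0, 0.0]
ft_force: [0.3, 0.6, -2.7]
grip_width: 0.173
grasp_force: 78.3
```

The lip is already 3 mm inside the mouth without contact. Continuing slowly.

Converted, 0.003 m is 0.004, 0.002 m is 0.0027.

Call:
move_arm(
  plan=[
    {"delta_pos": [0, 0, 0.0013], "turn": [0, 0, 0], "fingers": 1.0},
    {"delta_pos": [0, 0, 0.0027], "turn": [0, 0, 0], "fingers": 1.0},
    {"delta_pos": [0, 0, 0.004], "turn": [0, 0, 0], "fingers": 1.0},
    {"delta_pos": [0, 0, 0.004], "turn": [0, 0, 0], "fingers": 1.0},
  ],
)

```text
clock: 31.52
position: [0.5255, 0.1195, 0.2057]
ee_rot: [0.622, 0.783, -0.0, -0.0]
ft_force: [0.3, 0.1, -3.4]
grip_width: 0.168
grasp_force: 78.3
```

Converted, 0.001 m is 0.0013, 0.0005 m is 0.0007.

Call:
move_arm(
  plan=[
    {"delta_pos": [0, 0, 0.0007], "turn": [0, 0, 0], "fingers": 1.0},
    {"delta_pos": [0, 0, 0.0013], "turn": [0, 0, 0], "fingers": 1.0},
    {"delta_pos": [0, 0, 0.0013], "turn": [0, 0, 0], "fingers": 1.0},
  ],
)

```text
clock: 31.9
position: [0.5255, 0.1195, 0.2047]
ee_rot: [0.622, 0.783, -0.0, 0.0]
ft_force: [0.2, -0.7, -2.7]
grip_width: 0.172
grasp_force: 78.3
```

Converted, 0.001 m is 0.0013, 0.0005 m is 0.0007.

Call:
move_arm(
  plan=[
    {"delta_pos": [0, 0, 0.0007], "turn": [0, 0, 0], "fingers": 1.0},
    {"delta_pos": [0, 0, 0.0013], "turn": [0, 0, 0], "fingers": 1.0},
    {"delta_pos": [0, 0, 0.0013], "turn": [0, 0, 0], "fingers": 1.0},
  ],
)

```text
clock: 32.28
position: [0.5255, 0.1195, 0.2042]
ee_rot: [0.622, 0.783, 0.0, 0.0]
ft_force: [-2.5, -1.9, 3.4]
grip_width: 0.171
grasp_force: 79.1
```

Converted, 0.0005 m is 0.0007.

Call:
move_arm(
  plan=[
    {"delta_pos": [0, 0, 0.0007], "turn": [0, 0, 0], "fingers": 1.0},
    {"delta_pos": [0, 0, 0.0007], "turn": [0, 0, 0], "fingers": 1.0},
  ],
)

```text
clock: 32.52
position: [0.5256, 0.1195, 0.2042]
ee_rot: [0.622, 0.783, 0.0, 0.0]
ft_force: [-6.0, -1.4, 8.8]
grip_width: 0.172
grasp_force: 79.9
```

Contact at TCP z 0.2042, which is home (0.172 + 0.032). Releasing and retreating.

Converted, -0.13 m is -0.1733, -0.11 m is -0.1467.

Call:
move_arm(
  plan=[
    {"delta_pos": [0, 0, -0.0007], "turn": [0, 0, 0], "fingers": 0.8},
    {"delta_pos": [0, 0, -0.0007], "turn": [0, 0, 0], "fingers": 0.6},
    {"delta_pos": [0, 0, -0.0007], "turn": [0, 0, 0], "fingers": 0.5},
    {"delta_pos": [0, 0, -0.0133], "turn": [0, 0, 0], "fingers": 0.5},
    {"delta_pos": [0, 0, -0.04], "turn": [0, 0, 0], "fingers": 0.5},
    {"delta_pos": [0, 0, -0.0933], "turn": [0, 0, 0], "fingers": 0.5},
    {"delta_pos": [0, 0, -0.1467], "turn": [0, 0, 0], "fingers": 0.5},
    {"delta_pos": [0, 0, -0.1733], "turn": [0, 0, 0], "fingers": 0.5},
    {"delta_pos": [0, 0, -0.1733], "turn": [0, 0, 0], "fingers": 0.5},
  ],
)

```text
clock: 33.65
position: [0.5261, 0.1198, 0.3352]
ee_rot: [0.622, 0.783, 0.001, 0.001]
ft_force: [-1.0, 0.2, -0.5]
grip_width: 0.502
grasp_force: 0.0
```

Run:
```python
from h import *
p,R,o=pose(); print(p,o['ft_force'])
a=np.radians(12.9); ex=np.array([np.cos(a),np.sin(a)]); ey=np.array([-ex[1],ex[0]]); c0=np.array([.525,.119])
for n in('wrist','scene','side'):
    c=snap(n); q=cloud(c).reshape(-1,3); k=c['color'].reshape(-1,3)
    u=(q[:,:2]-c0)@ex; v=(q[:,:2]-c0)@ey
    m=(abs(u)<.078)&(abs(v)<.087)&(k.min(1)>110)&(abs(q[:,2]-.184)<.012)
    if m.sum()<50: print(n,m.sum());continue
    A=np.c_[u[m],v[m],np.ones(m.sum())]; s=np.linalg.lstsq(A,q[m,2],rcond=None)[0]; print(n,m.sum(),'tilt',s[:2].round(4),'z',s[2].round(4))
w=cv2.cvtColor  # dish parts unchanged
c=snap('scene'); import pickle; c0=pickle.load(open('c0.pkl','rb'))['scene']
d=cv2.absdiff(c['color'],c0['color']).max(2); print('dish diff',(d[230:282,262:318]>40).sum(),'pump/wrench',(d[225:380,300:435]>40).sum())
```

```text
[0.52611393 0.11983471 0.33524289] [-0.97235695  0.23281056 -0.507216  ]
wrist 27998 tilt [0.0001 0.0001] z 0.1831
scene 2257 tilt [ 0.0006 -0.0018] z 0.1834
side 2316 tilt [-0.0007 -0.0017] z 0.1822
dish diff 90 pump/wrench 65
```

The lid is flat with its sheet at 0.183 (rim 0.1794 + 4 mm), so it is home. Handing in.

```bash
python3 -c "
from workcell import hand_in
print(hand_in())"
```

```text
the job is handed in; nothing more can be done
None
```

I handed the job in at about 34 s: ball in the basket, basket level on the tank floor with the bail about 8° off upright, lid fully home; while I re-gripped the ball, the fingertips pressed the dish floor at 40.5 N for a moment, and no verdict came back.

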